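# Switch on the polarimeter lamp and set its analyser to the rider

## Task

On the bench polarimeter, press the green lamp button fully down and let it go, then push the black lever of the analyser ring round until the ring's red pointer stands in line with the blue rider on the divided circle. Leave the rider where it is set, do not shift, lift or tip the polarimeter, leave the glassware and racks around it alone, and finish clear of everything.

Things in the scene. Friction and masses are not known exactly. Their poses are not given: they have to be found in the camera images.
- polarimeter: Bench polarimeter, about 3.4 kg, loose on rubber feet. Origin: on the bench, straight below the analyser ring's axis; z up; front is -x, control deck on the -y side. White base x -100..+105, y -215..+70 mm, top at 48 mm. A 60 mm wide column (x 70..96 mm) carries the head: white divided circle 138 mm across, tick every 5 degrees, top at z 200 mm. Amber sample tube below it.
- ring_centre (a point): Centre of the top of the analyser ring (black knurled disc 92 mm across, z 201..219 mm, with a dark round window), on the ring's turning axis, 219 mm above the bench.
- analyser (a joint): Turn of the analyser ring about the vertical axis, rad, positive counter-clockwise seen from above, stops at -1.4 and +1.4. At 0 its red pointer points to the polarimeter's +x (rear) and its lever to -x (front). The ring stays where it is left: about 0.06 N m of friction, so about 0.6 N at the lever's sleeve.
- lever_grip (a point): Point in the middle of the lever's black sleeve, 100 mm from the ring's axis, 211 mm above the bench. The lever is a straight level bar on the ring, opposite the red pointer: thin rod, then a sleeve 13 mm thick, 73 to 125 mm from the axis; free space under the sleeve down to the base. The point's x axis points from lever to ring axis.
- pointer_tip (a point): Outer part of the ring's red pointer, 3 mm wide, lying just over the divided circle, 62 mm from the turning axis, opposite the lever; the point's x axis points radially outward along the pointer.
- rider (a joint): Angle of the blue rider on the rim of the divided circle, rad, same axis, sense and zero as analyser: pointer and rider are in line when the two values are equal. Rather stiff, stays where it is.
- rider_mark (a point): Top middle of the blue rider, a small clip 8 mm wide (along the rim) and 16 mm long (radially, 70 to 86 mm from the axis), 203 mm above the bench; the point's x axis points radially outward.
- lamp_button (a joint): Travel of the green lamp button, m: 0 up, 0.006 fully down. Springs back; needs about 5 N to be fully down.
- lamp_button_top (a point): Centre of the top of the green lamp button (24 mm across, in a black bezel 40 mm across) on the control deck, at x -60, y -188 mm of the polarimeter, 66 mm above the bench when up; pressed straight down.
- sample_bottle_mid (a point): Bystander: small amber jar, 42 mm across, 85 mm tall, in front of the polarimeter. The point is half-way up.
- wash_bottle_mid (a point): Bystander: white wash bottle with a red cap and a thin spout, 64 mm across, 155 mm tall, left (+y) of the polarimeter. The point is half-way up.
- beaker_mid (a point): Bystander: empty glass beaker, 68 mm across, 80 mm tall, right (-y) of the polarimeter. The point is half-way up.
- tip_box_mid (a point): Bystander: yellow pipette-tip box 85 x 120 x 50 mm. The point is half-way up.
- tube_rack_mid (a point): Bystander: grey microtube rack 75 x 110 x 41 mm with tubes. The point is half-way up.
- petri_dish_mid (a point): Bystander: closed Petri dish, 92 mm across, 16 mm tall. The point is half-way up.

How it is judged:
By the outcome, as a careful person would: the job done as asked, in the order asked, and still so for the second after the job is handed in, with the robot touching nothing.
It also fails if it takes over 54 s, if anything falls off the work surface, if the arm or the gripper's body presses on something with over 40 N, if the wrist force passes 120 N, or if a joint passes its speed limit or range.

## Robot

A 6-joint arm with a two-finger parallel gripper is mounted at the origin on the work surface. World frame = base frame: x ahead of the robot, y to its left, z up, the work surface at z = 0. Lengths are in mm, angles in rad, forces in N, time in s.
With the tool pointing down it reaches from about 425 to 1125 mm from the base axis. Payload 14.9 kg.
Tool frame: the origin (TCP) lies at the very end of the fingers, on their centre line; the grasp point (between the pads) lies 19 mm behind it (ctrl.pinch_z is the y of the grasp point in the tool frame, in mm); y points along the fingers, x is the direction in which the jaws open and shut, and the axes are right-handed (so a half turn about y gives the same grasp; the last joint's range is limited). The gripper opens to 91 mm and grips with 3 to 60 N. Pads are 32 mm wide; open, the fingers measure 118 mm over their backs; the gripper's body (76 mm by 178 mm) begins 60 mm behind the grasp point.
Start: joints at [1.275, 0.379, 1.734, -0, 1.028, -0.033], TCP at [181.856, 675.978, 183.232] pointing down, gripper open.
Joint ranges: [-2.77, 2.77], [-0.74, 2.19], [0, 2.66], [-1.06, 4.2], [0.31, 2.87], [-3.08, 3.08]. Speed limits (rad/s): [1.89, 1.89, 2.39, 3.14, 3.14, 3.14].

## Interface

Orientations are given as [roll, pitch, yaw] about the fixed x, y, z axes, in that order (R = Rz(yaw) Ry(pitch) Rx(roll)).
In Python, from rig import status, viewer, ctrl gives the robot as it stands.
- The arm moves only by the tool send_rows, never from a script. Its argument "rows" is a list of rows, each a list of 3 entries, a list of its own where there are three numbers: the shift along the tool's x, y, z in m, then the turn about the tool's y in rad, then the closure, from -1 (fully open) to 1 (shut), so that 0 is half open. A call has 1 to 10 rows; each row is the pose to reach, as a shift and turn from the pose measured when the call began, along the tool's axes at that moment; what a row does not reach only later rows make up. A row lasts 1/10 s, in which the tool goes at most 50 mm and 8.59 degrees, less where a joint would pass 70% of its speed; a pose out of reach is approached as far as the arm can. A call with a gripper value outside its range is refused whole. The fingers move at their own pace and stop on an object; "grip_force" is the grip in N (left out, the last holds). Time passes only in rows, so rows that repeat a pose let the fingers close. It gives the time, the measured TCP pose, the force and the opening at its end, in the units of the state.
- status.read_state(): the state, without advancing time (a new reading comes with each control period).
- viewer.read_camera(name): name is "scene" or "top" or "wrist"; returns a dict with "img" (480x640x3 uint8, blue, green, red), "vertical_fov" (degrees; the focal length in pixels is half the picture's height over the tangent of half this angle, whatever the lens; pixels are square), "cx", "cy" (the principal point, pixels), "distortion" ([k1, k2, p1, p2, k3] as OpenCV has them; the pictures are not rectified), "camera_from_world" (4x4, takes a point from world to camera coordinates); the wrist camera has in their place "tool_from_camera" (4x4, takes a point from camera to tool coordinates, whose origin is the TCP and whose axes are the tool frame's). Camera axes: x right, y down, z forward; pixel columns grow to the right and rows downward; lengths in mm; the calibration is good to about 2 mm. A picture is of the moment at which its call begins: read the wrist's pose just before it. There is no depth.
- ctrl.close_job(): hands the job in, once; it reports no verdict.
The state is a dict: "time": time; "joints": joint angles; "joint_velocities": joint speeds; "joint_torque": joint torques, N m; "eef_pos": TCP position; "tool_rot": TCP orientation; "contact_force": force on the tool from outside, world axes, zero at the start; "torque": the same for the moment, N m; "grip_width": opening from 0.0 (shut) to 1.0 (fully open).
Only numpy, scipy, OpenCV 4.12 (cv2) and the standard library are available. Lean on these libraries where they do the work, as an engineer would, in place of code of your own. Each camera call takes 0.05 s, during which the arm holds its last target.

## Working session

There is one attempt and no reset: what is moved stays moved. The work goes in short steps, Python scripts to look and compute and a tool call to move; the robot and the scene stay as the last step left them, time stands still between calls to the robot, and variables do not carry over. Pictures are saved under pics/ and viewed, and the job is handed in when it is done.

Besides the shell and the picture viewer there is one more tool, called after ">>>" as a command line: name --argument value ..., lists and objects as JSON in quotes. send_rows: Moves the arm, as the interface text tells. Its arguments: {"type":"object","properties":{"rows":{"type":"array"},"grip_force":{"type":"number"}},"required":["rows"]}

```bash
ls; mkdir -p pics
python3 - <<'E'
from rig import status, viewer, ctrl
import cv2
print(status.read_state(), ctrl.pinch_z)
for n in ["scene","top","wrist"]:
    c=viewer.read_camera(n); cv2.imwrite(f"pics/{n}0.png",c["img"])
    print(n,{k:v for k,v in c.items() if k!="img"})
E
```

```text
pics
{'time': 0.0, 'joints': array([ 1.27472396e+00,  3.79409274e-01,  1.73478365e+00, -8.02372724e-06,
        1.02845701e+00, -3.32746847e-02]), 'joint_velocities': array([ 8.68332816e-05,  5.39291781e-04,  1.40595500e-03, -9.97015441e-04,
        2.40875938e-04, -3.65145639e-04]), 'joint_torque': array([-3.53299904e-03, -7.63736773e+01, -4.34360147e+01,  6.47684396e-02,
        4.23509313e-02, -8.12912754e-05]), 'eef_pos': array([181.71576953, 675.56675875, 182.58634281]), 'tool_rot': array([-1.57076802e+00,  1.05691855e-03,  1.30800281e+00]), 'contact_force': array([-0.85154124,  0.33987891,  0.87217192]), 'torque': array([-0.03271859, -0.02059135,  0.02135283]), 'grip_width': 0.9981472403178158} -18.8
scene {'vertical_fov': 47.169670164532015, 'cx': 316.53152710680206, 'cy': 248.6261878248454, 'distortion': array([-0.09110755,  0.        ,  0.        ,  0.        ,  0.        ]), 'camera_from_world': array([[ 8.42084925e-01,  5.39071172e-01, -1.71828451e-02,
        -4.15830816e+02],
       [ 3.32412999e-01, -5.43824878e-01, -7.70555709e-01,
        -4.33197726e+01],
       [-4.
[... 546 characters left out ...]
34125e-02,  2.00106827e-04, -9.96583307e-01,
         1.44160519e+03],
       [ 0.00000000e+00,  0.00000000e+00,  0.00000000e+00,
         1.00000000e+00]])}
wrist {'vertical_fov': 63.98877982058827, 'cx': 318.5287106655144, 'cy': 229.22443640756654, 'distortion': array([-0.06709816,  0.        ,  0.        ,  0.        ,  0.        ]), 'tool_from_camera': array([[ 9.99999511e-01,  4.35084962e-04, -8.87862251e-04,
         1.14569282e+00],
       [ 9.73210266e-04, -2.74624025e-01,  9.61551193e-01,
        -2.01968683e+02],
       [ 1.74528160e-04, -9.61551588e-01, -2.74624314e-01,
         7.63279233e+01],
       [ 0.00000000e+00,  0.00000000e+00,  0.00000000e+00,
         1.00000000e+00]])}
```

View pics/scene0.png

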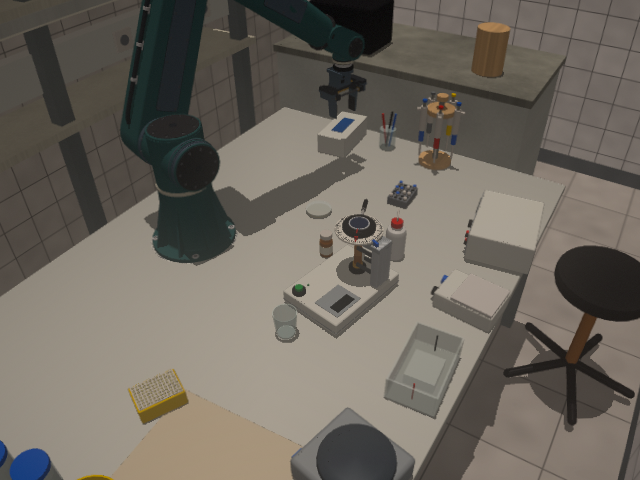

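View pics/top0.png

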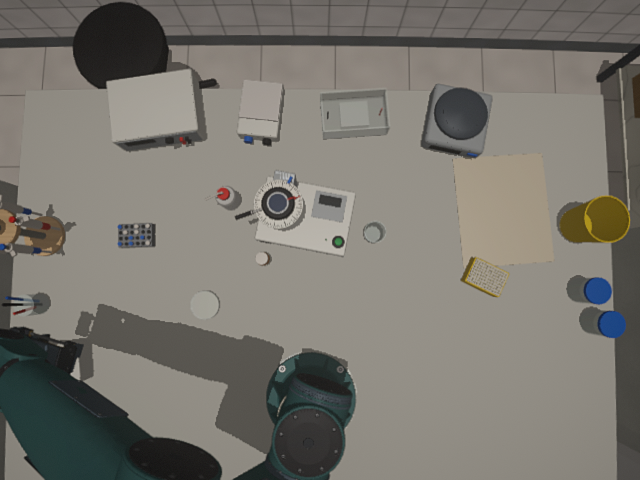

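View pics/wrist0.png

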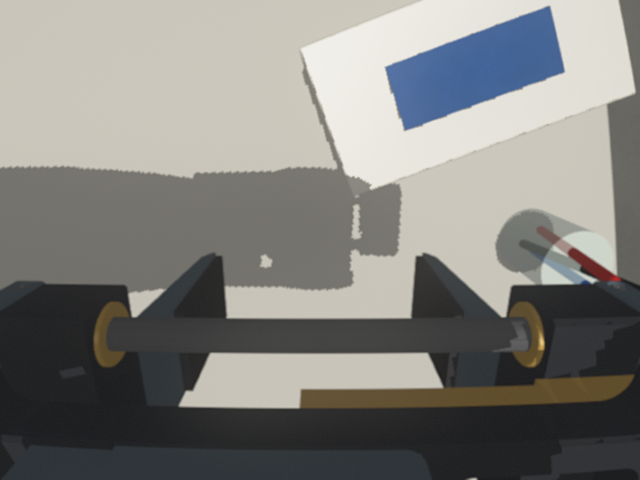

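```bash
cat > h.py <<'E'
import numpy as np, cv2
from scipy.spatial.transform import Rotation as R
def K(c):
    f=240/np.tan(np.radians(c["vertical_fov"]/2)); return np.array([[f,0,c["cx"]],[0,f,c["cy"]],[0,0,1.]])
def c2w(c,st=None):
    if "camera_from_world" in c: return np.linalg.inv(c["camera_from_world"])
    T=np.eye(4); T[:3,:3]=R.from_euler('xyz',st["tool_rot"]).as_matrix(); T[:3,3]=st["eef_pos"]
    return T@c["tool_from_camera"]
def px2w(c,uv,z,st=None):
    T=c2w(c,st); p=cv2.undistortPoints(np.array(uv,float).reshape(-1,1,2),K(c),c["distortion"]).reshape(-1,2)
    d=np.c_[p,np.ones(len(p))]@T[:3,:3].T; o=T[:3,3]
    return o+d*((np.broadcast_to(z,len(p))-o[2])/d[:,2])[:,None]
def w2px(c,P,st=None):
    T=np.linalg.inv(c2w(c,st)); r,_=cv2.Rodrigues(T[:3,:3])
    return cv2.projectPoints(np.array(P,float).reshape(-1,3),r,T[:3,3],K(c),c["distortion"])[0].reshape(-1,2)
E
python3 - <<'E'
import cv2
i=cv2.imread("pics/top0.png")[160:280,200:400]; cv2.imwrite("pics/topz.png",cv2.resize(i,None,fx=4,fy=4,interpolation=cv2.INTER_CUBIC))
i=cv2.imread("pics/scene0.png")[180:340,260:440]; cv2.imwrite("pics/scz.png",cv2.resize(i,None,fx=3.7,fy=3.7,interpolation=cv2.INTER_CUBIC))
E
```

```text
(no output)
```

View pics/topz.png

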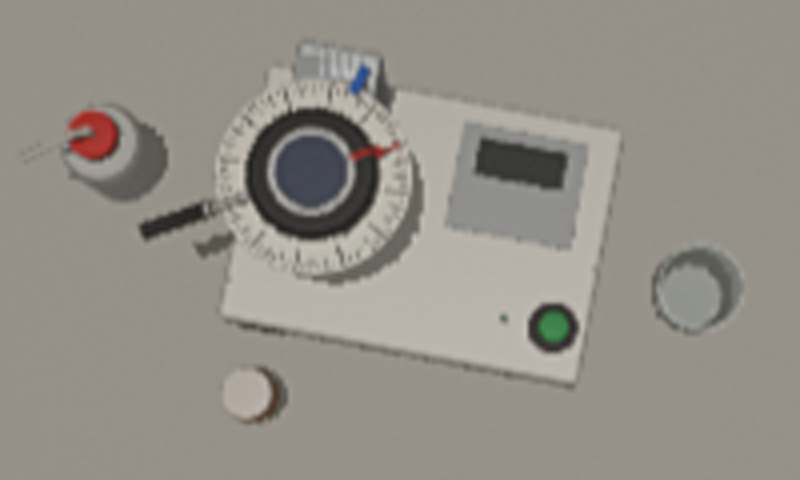

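View pics/scz.png

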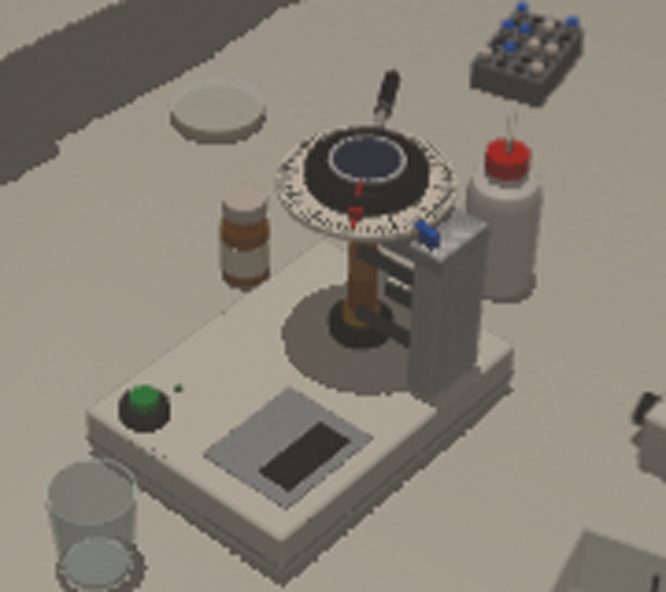

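Run:
```python
from rig import status, viewer
from h import *
c=viewer.read_camera("top")
z=np.array([[311,172],[360,80],[385,151],[142,231],[205,207],[553,327],[252,394],[93,136],[697,287],[620,130],[575,384],[222,318]])
uv=(z+.5)/4-.5+[200,160]
h=[219,203,205,211,211,66,85,150,0,48,48,48]
P=px2w(c,uv,h)
for n,p in zip("ring rider ptr levend levin button jar wash beaker crr cfr cfl".split(),P): print(n,p.round(1))
O=P[0,:2]
a=lambda i:np.degrees(np.arctan2(*(P[i,:2]-O)[::-1])),np.hypot
for i in (1,2,3,4,5): d=P[i,:2]-O; print(i,np.hypot(*d),np.degrees(np.arctan2(d[1],d[0])))
print("button expected ang", np.degrees(np.arctan2(-188,-60)),np.hypot(188,60))
d=P[9,:2]-P[10,:2];print("xaxis",np.degrees(np.arctan2(d[1],d[0])),np.hypot(*d))
d=P[11,:2]-P[10,:2];print("yaxis-90",np.degrees(np.arctan2(d[1],d[0]))-90,np.hypot(*d))
```

```text
ring [576.9  94.5 219. ]
rider [645.   62.8 203. ]
ptr [594.5  44.5 205. ]
levend [536.1 211.4 211. ]
levin [553.2 168.2 211. ]
button [484.5 -79.2  66. ]
jar [430.1 148.1  85. ]
wash [613.7 260.  150. ]
beaker [ 523.4 -197.7    0. ]
crr [ 641.3 -131.6   48. ]
cfr [441.9 -97.3  48. ]
cfl [490.6 176.9  48. ]
1 75.13896911289764 -24.9925409248112
2 53.03417661269269 -70.62135283694779
3 123.82493548300567 109.25661751117818
4 77.37168970579891 107.86656389935376
5 196.82203725472752 -118.010982853791
button expected ang -107.7004277886672 197.34234213670416
xaxis -9.775608679549583 202.2979560378976
yaxis-90 -10.06662539219738 278.4737433658491
```

```bash
cat > plan.py <<'E'
from rig import status
import numpy as np
from scipy.spatial.transform import Rotation as R
def plan(pts):
    st=status.read_state(); M=R.from_euler('xyz',st["tool_rot"]).as_matrix()
    print("t",round(st["time"],2),st["eef_pos"].round(1),st["tool_rot"].round(3),"F",st["contact_force"].round(2),"g",round(st["grip_width"],3),"j",st["joints"].round(2))
    for x,y,z,yaw in pts:
        d=M.T@(np.array([x,y,z])-st["eef_pos"])/1000
        print([d.round(4).tolist(),round((st["tool_rot"][2]-yaw+np.pi)%(2*np.pi)-np.pi,3)])
E
python3 -c "
from plan import *
plan([(230,620,300,1.2),(400,400,330,.6),(470,200,330,.2),(484.5,-79.2,300,-.17)])"
```

```text
t 0.2 [181.8 675.7 182.8] [-1.571e+00  1.000e-03  1.308e+00] F [ 0.08 -0.41 -0.03] g 1.002 j [ 1.27  0.38  1.73 -0.    1.03 -0.03]
[[-0.0414, -0.1171, -0.061], np.float64(0.108)]
[[-0.2097, -0.147, -0.2823], np.float64(0.708)]
[[-0.3846, -0.1469, -0.4019], np.float64(1.108)]
[[-0.6505, -0.1167, -0.4884], np.float64(1.478)]
```

>>> send_rows --rows '[[[-0.04,-0.117,-0.06],0.11,1],[[-0.04,-0.117,-0.06],0.2,1],[[-0.04,-0.117,-0.06],0.3,1],[[-0.21,-0.147,-0.282],0.4,1],[[-0.21,-0.147,-0.282],0.5,1],[[-0.21,-0.147,-0.282],0.6,1],[[-0.21,-0.147,-0.282],0.7,1],[[-0.21,-0.147,-0.282],0.7,1],[[-0.21,-0.147,-0.282],0.7,1],[[-0.385,-0.147,-0.402],0.85,1]]' --grip_force 20

```text
time: 1.2
eef_pos: [417.3, 352.1, 330.5]
tool_rot: [-1.571, -0.001, 0.458]
contact_force: [0.9, 0.2, 0.3]
grip_width: 0.157
```

```bash
python3 -c "
from plan import *
plan([(400,400,330,.6),(470,200,330,.2),(484.5,-79.2,300,-.17)])"
```

```text
t 1.2 [417.3 352.1 330.5] [-1.571e+00 -1.000e-03  4.580e-01] F [0.87 0.17 0.25] g 0.157 j [ 0.66 -0.02  1.93 -0.    1.23  0.2 ]
[[0.0056, 0.0005, 0.0506], np.float64(-0.142)]
[[-0.0199, 0.0005, -0.1597], np.float64(0.258)]
[[-0.1303, 0.0305, -0.4166], np.float64(0.628)]
```

>>> send_rows --rows '[[[-0.02,0,-0.16],0.12,1],[[-0.02,0,-0.16],0.24,1],[[-0.02,0,-0.16],0.26,1],[[-0.06,0.01,-0.26],0.35,1],[[-0.13,0.03,-0.417],0.45,1],[[-0.13,0.03,-0.417],0.55,1],[[-0.13,0.03,-0.417],0.63,1],[[-0.13,0.03,-0.417],0.63,1],[[-0.13,0.03,-0.417],0.63,1],[[-0.13,0.03,-0.417],0.63,1]]'

```text
time: 2.2
eef_pos: [484.5, -83.2, 299.8]
tool_rot: [-1.571, 0.0, -0.177]
contact_force: [-0.3, 0.7, -0.6]
grip_width: 0.002
```

Run:
```python
from plan import *
plan([])
from rig import viewer
from h import *
st=status.read_state(); c=viewer.read_camera("wrist"); cv2.imwrite("pics/w1.png",c["img"])
st=status.read_state();print(w2px(c,[[484.5,-79.2,66]],st))
m=cv2.inRange(cv2.cvtColor(c["img"],cv2.COLOR_BGR2HSV),(45,80,40),(85,255,255))
n,l,s,ce=cv2.connectedComponentsWithStats(m);
for i in range(1,n):
  if s[i,4]>30: print(s[i],ce[i],px2w(c,[ce[i]],66,st).round(1))
```

```text
t 2.2 [484.5 -83.2 299.8] [-1.571  0.    -0.177] F [-0.27  0.68 -0.62] g 0.002 j [-0.22 -0.09  2.05 -0.    1.18 -0.04]
[[316.89600705 188.78190598]]
[309 177  21  21 332] [318.86445783 187.03313253] [[487.1 -77.6  66. ]]
```

View pics/w1.png

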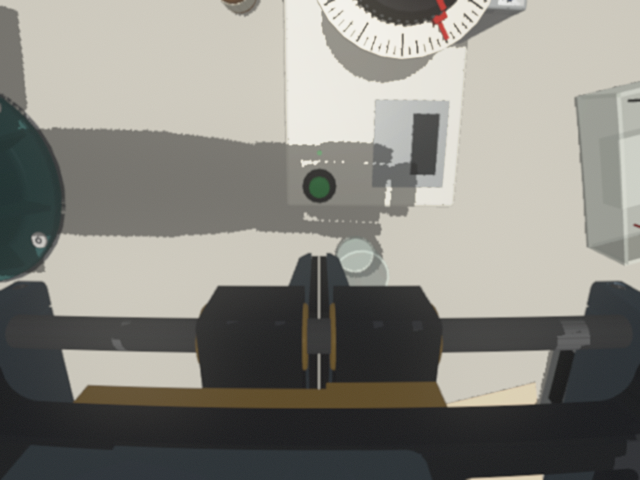

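Run:
```python
from plan import *
plan([(486.5,-78,110,-.174),(486.5,-78,75,-.174)])
```

```text
t 2.25 [484.6 -81.3 300.1] [-1.571  0.    -0.176] F [-0.36  0.75 -0.28] g 0.003 j [-0.21 -0.1   2.05  0.    1.18 -0.04]
[[0.0014, 0.1901, 0.0036], np.float64(-0.002)]
[[0.0014, 0.2251, 0.0036], np.float64(-0.002)]
```

>>> send_rows --rows '[[[0.001,0.05,0.003],0,1],[[0.001,0.1,0.003],0,1],[[0.001,0.15,0.003],0,1],[[0.001,0.19,0.003],0,1],[[0.001,0.21,0.003],0,1],[[0.001,0.22,0.003],0,1],[[0.001,0.22,0.003],0,1],[[0.001,0.22,0.003],0,1]]'

```text
time: 3.05
eef_pos: [486.9, -78.2, 81.2]
tool_rot: [-1.571, -0.001, -0.176]
contact_force: [-0.3, -0.4, 0.1]
grip_width: 0.005
```

Run:
```python
from plan import *
plan([(486.5,-78,66,-.174),(486.5,-78,60,-.174)])
from rig import viewer
from h import *
c=viewer.read_camera("wrist"); cv2.imwrite("pics/w2.png",c["img"])
st=status.read_state()
m=cv2.inRange(cv2.cvtColor(c["img"],cv2.COLOR_BGR2HSV),(45,80,40),(85,255,255))
n,l,s,ce=cv2.connectedComponentsWithStats(m);
for i in range(1,n):
  if s[i,4]>30: print(s[i],ce[i],px2w(c,[ce[i]],66,st).round(1))
```

```text
t 3.05 [486.9 -78.2  81.2] [-1.571e+00 -1.000e-03 -1.760e-01] F [-0.33 -0.37  0.08] g 0.005 j [-0.21  0.22  2.19  0.    0.73 -0.03]
[[-0.0004, 0.0152, 0.0002], np.float64(-0.002)]
[[-0.0005, 0.0212, 0.0002], np.float64(-0.002)]
[297 236  40  41 633] [316.36650869 248.16903633] [[488.  -73.9  66. ]]
```

View pics/w2.png

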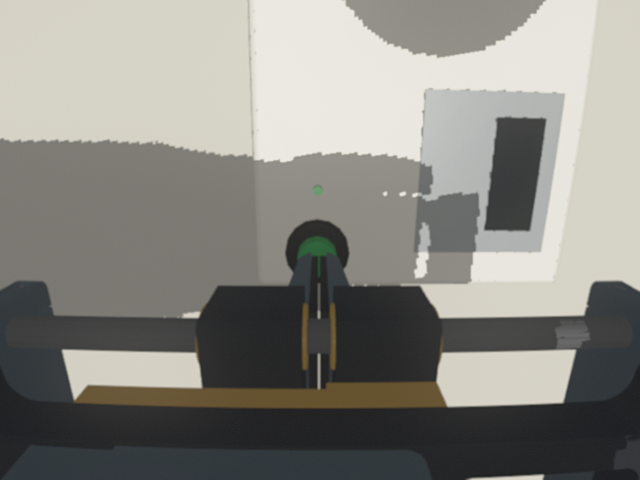

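>>> send_rows --rows '[[[0,0.01,0],0,1],[[0,0.015,0],0,1],[[0,0.018,0],0,1],[[0,0.021,0],0,1],[[0,0.021,0],0,1],[[0,0.021,0],0,1]]'

```text
time: 3.7
eef_pos: [487.1, -78.4, 60.4]
tool_rot: [-1.571, -0.002, -0.176]
contact_force: [-0.3, 0.1, 1.2]
grip_width: 0.002
```

Run:
```python
from plan import *
plan([(486.5,-78,60,-.174)])
from rig import viewer
from h import *
c=viewer.read_camera("wrist"); cv2.imwrite("pics/w3.png",c["img"][150:330,200:440].repeat(3,0).repeat(3,1))
plan([])
```

```text
t 3.7 [487.1 -78.4  60.4] [-1.571 -0.002 -0.176] F [-0.26  0.13  1.22] g 0.002 j [-0.21  0.25  2.19  0.    0.69 -0.03]
[[-0.0007, 0.0004, 0.0003], np.float64(-0.002)]
t 3.75 [487.2 -78.4  60.5] [-1.571 -0.002 -0.176] F [-0.51 -0.7   0.55] g 0.006 j [-0.21  0.25  2.19  0.    0.69 -0.03]
```

View pics/w3.png

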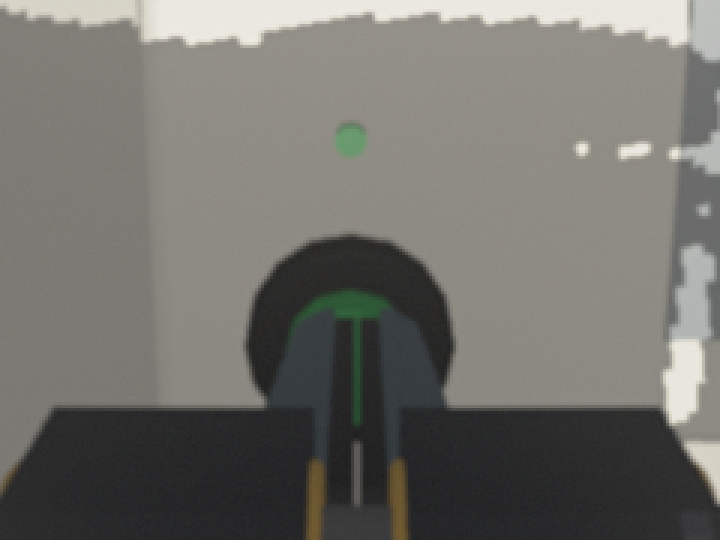

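>>> send_rows --rows '[[[0,0.003,0],0,1],[[0,0.003,0],0,1],[[0,0.003,0],0,1]]'

```text
time: 4.05
eef_pos: [487.2, -78.4, 57.5]
tool_rot: [-1.571, -0.002, -0.176]
contact_force: [-0.2, -0.5, -0.2]
grip_width: 0.008
```

Run:
```python
from plan import *
plan([])
```

```text
t 4.05 [487.2 -78.4  57.5] [-1.571 -0.002 -0.176] F [-0.16 -0.54 -0.19] g 0.008 j [-0.21  0.26  2.2   0.    0.68 -0.03]
```

Run:
```python
from plan import *
from rig import viewer
from h import *
st=status.read_state()
c=viewer.read_camera("wrist"); cv2.imwrite("pics/w4.png",c["img"][150:330,200:440].repeat(3,0).repeat(3,1))
M=R.from_euler('xyz',st["tool_rot"]).as_matrix()
print(w2px(c,[st["eef_pos"]+M@np.array(o) for o in [(0,0,0),(0,0,16),(0,0,-16)]],st), w2px(c,[[486.5,-78,66],[486.5,-78,60]],st))
s=viewer.read_camera("scene"); cv2.imwrite("pics/s4.png",cv2.resize(s["img"][230:330,240:380],None,fx=5,fy=5,interpolation=cv2.INTER_CUBIC))
print(w2px(s,[st["eef_pos"],[486.5,-78,66]]))
```

```text
[[316.06137759 264.74867164]
 [316.01379964 237.55191184]
 [316.1085427  290.79131752]] [[314.66075465 269.92429955]
 [314.74038387 265.8594289 ]]
[[299.34663787 289.759547  ]
 [299.13111411 287.40682308]]
```

View pics/w4.png

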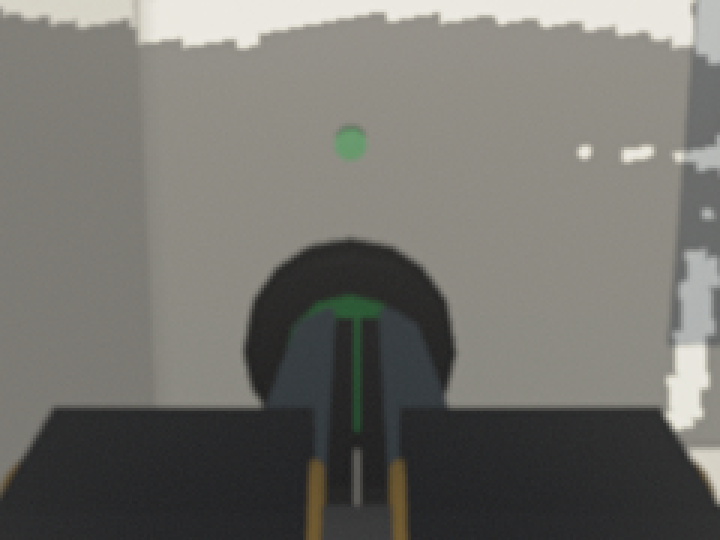

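View pics/s4.png

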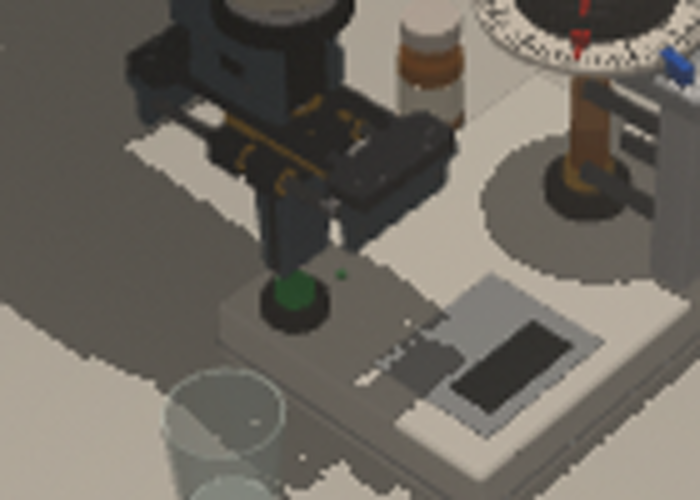

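>>> send_rows --rows '[[[0,0.003,0],0,1],[[0,0.003,0],0,1],[[0,0.003,0],0,1]]'

```text
time: 4.45
eef_pos: [487.1, -78.4, 54.4]
tool_rot: [-1.571, -0.002, -0.176]
contact_force: [-0.1, 0.2, -0.3]
grip_width: 0.006
```

Run:
```python
from plan import *
plan([])
from rig import viewer
from h import *
s=viewer.read_camera("scene"); cv2.imwrite("pics/s5.png",cv2.resize(s["img"][230:330,240:380],None,fx=5,fy=5,interpolation=cv2.INTER_CUBIC))
plan([])
st=status.read_state()
M=R.from_euler('xyz',st["tool_rot"]).as_matrix()
print([((w2px(s,st["eef_pos"]+M@np.array(o))[0]-[240,230]+.5)*5).round(0) for o in [(13,0,16),(-13,0,16),(-13,0,-16),(13,0,-16)]])
```

```text
t 4.45 [487.1 -78.4  54.4] [-1.571 -0.002 -0.176] F [-0.08  0.16 -0.26] g 0.006 j [-0.21  0.27  2.2   0.    0.68 -0.03]
t 4.5 [487.2 -78.4  54.5] [-1.571 -0.002 -0.176] F [-0.8  -0.32 -0.21] g 0.002 j [-0.21  0.27  2.2   0.    0.68 -0.03]
[array([335., 301.]), array([303., 280.]), array([264., 309.]), array([296., 330.])]
```

View pics/s5.png

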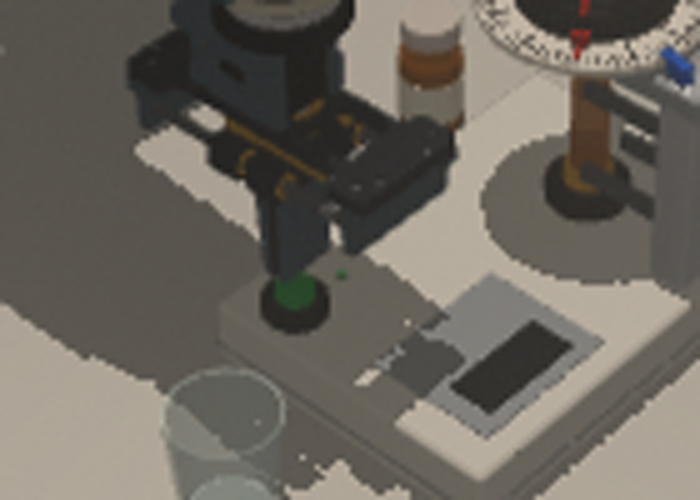

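>>> send_rows --rows '[[[0,0.003,0],0,1],[[0,0.006,0],0,1],[[0,0.006,0],0,1]]'

```text
time: 4.8
eef_pos: [486.9, -78.4, 48.0]
tool_rot: [-1.571, -0.001, -0.176]
contact_force: [-0.5, 0.3, 0.1]
grip_width: 0.005
```

Run:
```python
from plan import *
plan([])
from rig import viewer
from h import *
st=status.read_state()
c=viewer.read_camera("wrist"); cv2.imwrite("pics/w6.png",c["img"][150:330,200:440].repeat(3,0).repeat(3,1))
s=viewer.read_camera("scene"); cv2.imwrite("pics/s6.png",cv2.resize(s["img"][230:330,240:380],None,fx=5,fy=5,interpolation=cv2.INTER_CUBIC))
M=R.from_euler('xyz',st["tool_rot"]).as_matrix()
for dy in (0,-10,-20,-30,-40):
  P=[st["eef_pos"]+M@np.array(o) for o in [(13,dy,16),(-13,dy,16),(-13,dy,-16),(13,dy,-16)]]
  print(dy,((w2px(s,P)-[240,230]+.5)*5).round(0).tolist(),((w2px(c,P,st)-[200,150]+.5)*3).round(0).tolist())
```

```text
t 4.8 [486.9 -78.4  48. ] [-1.571e+00 -1.000e-03 -1.760e-01] F [-0.48  0.26  0.07] g 0.005 j [-0.21  0.28  2.2   0.    0.67 -0.03]
0 [[335.0, 309.0], [303.0, 288.0], [264.0, 317.0], [296.0, 338.0]] [[420.0, 264.0], [279.0, 264.0], [282.0, 424.0], [418.0, 424.0]]
-10 [[335.0, 296.0], [302.0, 275.0], [263.0, 304.0], [296.0, 326.0]] [[423.0, 281.0], [275.0, 281.0], [279.0, 447.0], [421.0, 447.0]]
-20 [[334.0, 284.0], [301.0, 263.0], [262.0, 292.0], [295.0, 313.0]] [[427.0, 300.0], [271.0, 300.0], [275.0, 473.0], [424.0, 473.0]]
-30 [[334.0, 271.0], [301.0, 250.0], [261.0, 279.0], [294.0, 300.0]] [[430.0, 320.0], [266.0, 320.0], [271.0, 501.0], [427.0, 501.0]]
-40 [[333.0, 258.0], [300.0, 237.0], [260.0, 266.0], [294.0, 287.0]] [[435.0, 343.0], [261.0, 343.0], [266.0, 532.0], [430.0, 532.0]]
```

View pics/w6.png

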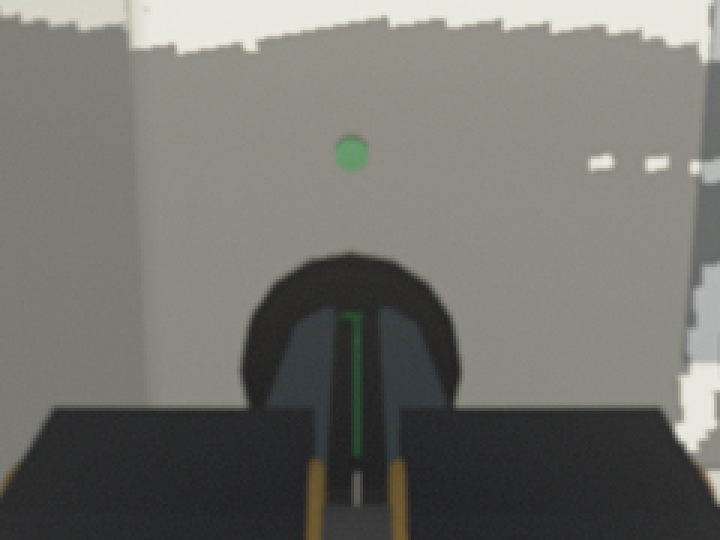

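View pics/s6.png

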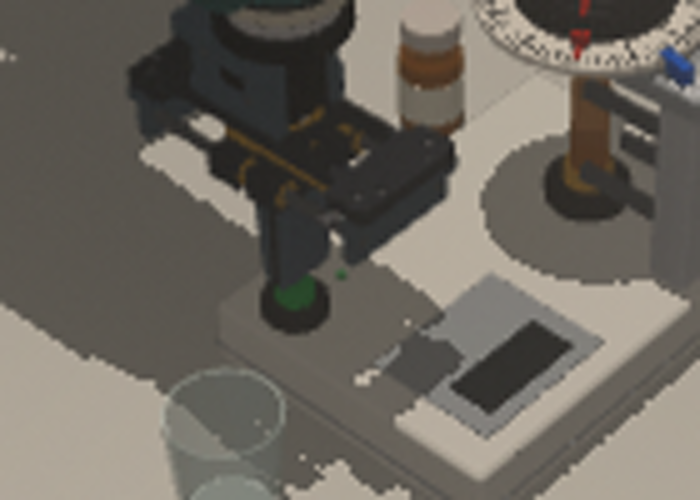

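>>> send_rows --rows '[[[0,0.003,0],0,1],[[0,0.006,0],0,1],[[0,0.006,0],0,1]]'

```text
time: 5.2
eef_pos: [486.8, -78.3, 41.9]
tool_rot: [-1.571, -0.001, -0.176]
contact_force: [-0.7, 0.3, 0.6]
grip_width: 0.005
```

>>> send_rows --rows '[[[0,0.003,0],0,1],[[0,0.003,0],0,1]]'

```text
time: 5.4
eef_pos: [486.9, -78.4, 38.7]
tool_rot: [-1.571, -0.001, -0.176]
contact_force: [-0.2, -0.3, 1.7]
grip_width: 0.006
```

>>> send_rows --rows '[[[0,0.002,0],0,1],[[0,0.002,0],0,1]]'

```text
time: 5.6
eef_pos: [487.0, -78.4, 36.5]
tool_rot: [-1.571, -0.001, -0.176]
contact_force: [-1.6, 0.4, 2.7]
grip_width: 0.004
```

>>> send_rows --rows '[[[0,0.002,0],0,1],[[0,0.002,0],0,1]]'

```text
time: 5.8
eef_pos: [487.0, -78.4, 34.5]
tool_rot: [-1.571, -0.001, -0.176]
contact_force: [-0.5, -0.6, 3.9]
grip_width: 0.008
```

>>> send_rows --rows '[[[0,0.002,0],0,1],[[0,0.002,0],0,1]]'

```text
time: 6.0
eef_pos: [487.1, -78.4, 33.2]
tool_rot: [-1.571, -0.0, -0.176]
contact_force: [-8.2, 2.5, 24.0]
grip_width: 0.011
```

>>> send_rows --rows '[[[0,0.001,0],0,1],[[0,0.001,0],0,1]]'

```text
time: 6.2
eef_pos: [487.1, -78.4, 33.1]
tool_rot: [-1.571, 0.0, -0.176]
contact_force: [-9.3, 2.5, 29.8]
grip_width: 0.004
```

Run:
```python
from plan import *
plan([])
from rig import viewer
from h import *
st=status.read_state()
c=viewer.read_camera("wrist"); cv2.imwrite("pics/w7.png",c["img"][150:330,200:440].repeat(3,0).repeat(3,1))
s=viewer.read_camera("scene"); cv2.imwrite("pics/s7.png",cv2.resize(s["img"][230:330,240:380],None,fx=5,fy=5,interpolation=cv2.INTER_CUBIC))
plan([])
```

```text
t 6.2 [487.1 -78.4  33.1] [-1.571  0.    -0.176] F [-9.34  2.52 29.84] g 0.004 j [-0.21  0.31  2.2   0.    0.64 -0.03]
t 6.3 [487.1 -78.4  33.1] [-1.571  0.    -0.176] F [-10.19   1.44  29.29] g 0.001 j [-0.21  0.31  2.2   0.    0.64 -0.03]
```

View pics/w7.png

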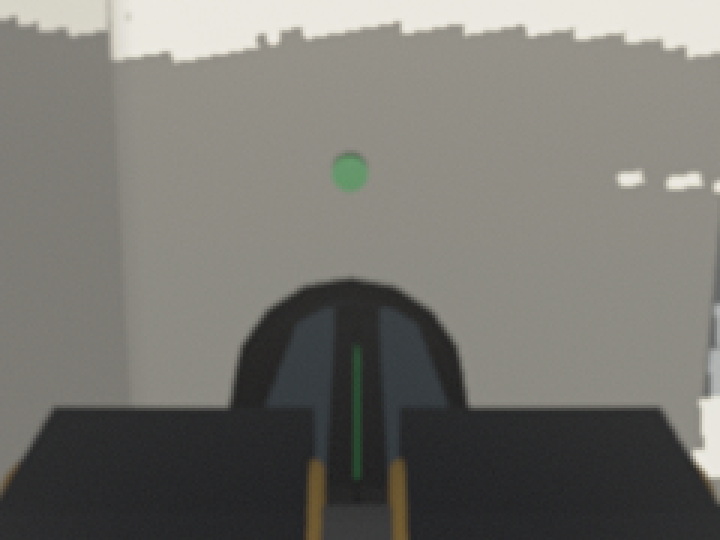

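View pics/s7.png

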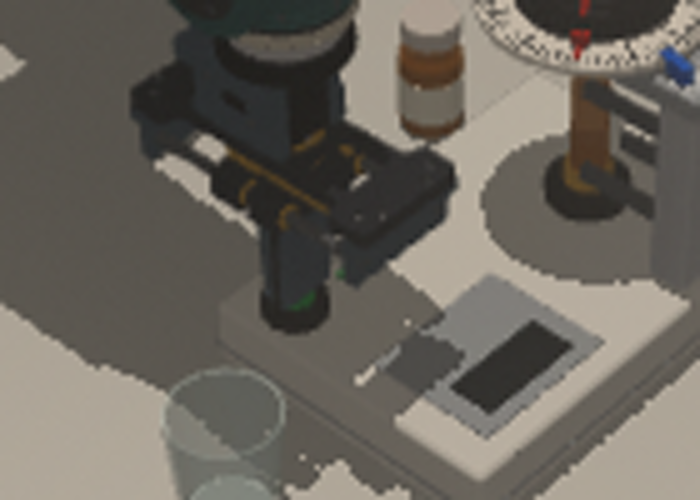

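>>> send_rows --rows '[[[0,-0.006,0],0,1],[[0,-0.012,0],0,1],[[0,-0.02,0],0,1],[[0,-0.03,0],0,1],[[0,-0.04,0],0,1],[[0,-0.05,0],0,1]]'

```text
time: 6.9
eef_pos: [487.2, -78.5, 84.0]
tool_rot: [-1.571, -0.0, -0.176]
contact_force: [-0.1, 0.5, -0.2]
grip_width: 0.004
```

Run:
```python
from plan import *
from rig import viewer
from h import *
plan([])
s=viewer.read_camera("scene"); cv2.imwrite("pics/s8.png",cv2.resize(s["img"][180:340,240:440],None,fx=4,fy=4,interpolation=cv2.INTER_CUBIC))
t=viewer.read_camera("top"); cv2.imwrite("pics/t8.png",cv2.resize(t["img"][160:280,200:400],None,fx=4,fy=4,interpolation=cv2.INTER_CUBIC))
e=np.array([487.1,-78.4,33.1]); M=R.from_euler('xyz',[-np.pi/2,0,-.176]).as_matrix()
for h in (-40,-60,-80,-100):
  print(h,((w2px(s,[e+M@np.array(o) for o in [(89,h,-38),(89,h,38),(89,h,-20)]])-[240,230]+.5)*5).round(0).tolist())
```

```text
t 6.9 [487.2 -78.5  84. ] [-1.571 -0.    -0.176] F [-0.12  0.47 -0.23] g 0.004 j [-0.21  0.21  2.19  0.    0.74 -0.03]
-40 [[367.0, 393.0], [461.0, 319.0], [390.0, 375.0]]
-60 [[367.0, 367.0], [461.0, 293.0], [389.0, 349.0]]
-80 [[366.0, 340.0], [461.0, 267.0], [389.0, 322.0]]
-100 [[365.0, 313.0], [461.0, 240.0], [388.0, 295.0]]
```

View pics/s8.png

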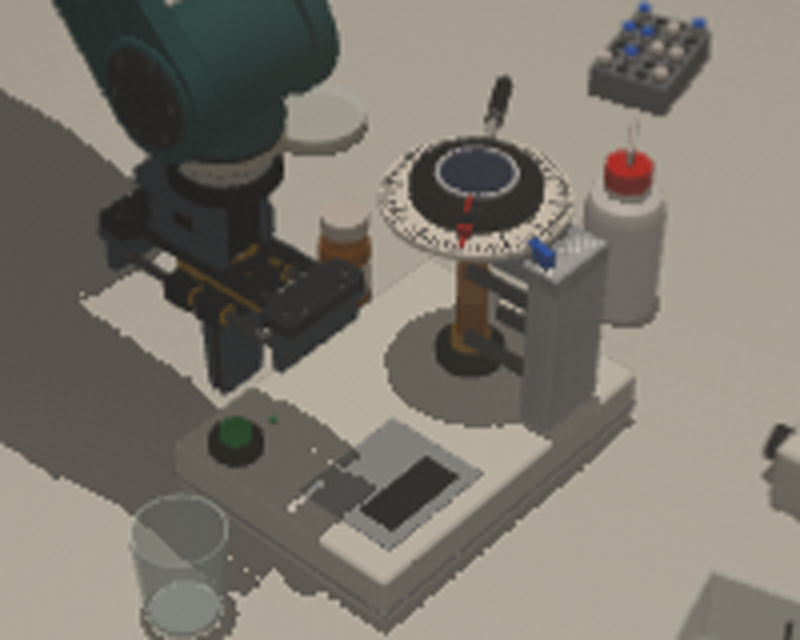

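View pics/t8.png

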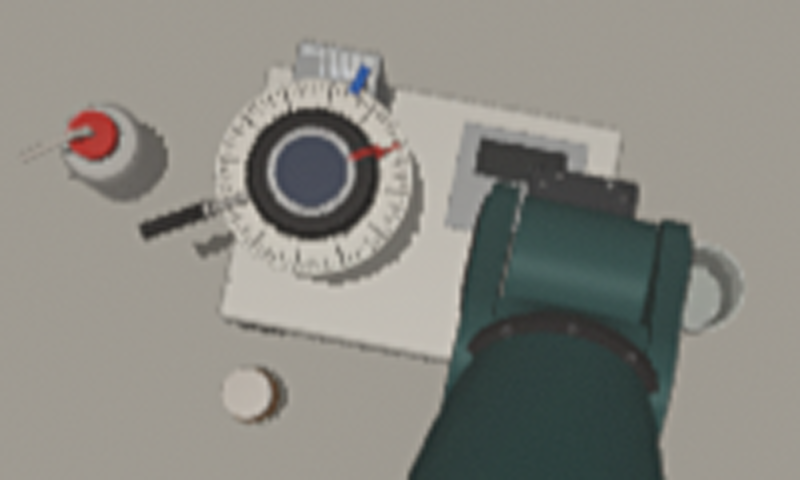

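Run:
```python
from plan import *
plan([(487,-78,270,-.17),(520,60,280,.1),(544,189,280,.33)])
```

```text
t 7.0 [488.1 -78.6  84.6] [-1.571 -0.002 -0.176] F [ 0.28 -0.62  0.32] g 0.006 j [-0.21  0.21  2.19  0.    0.74 -0.03]
[[-0.0007, -0.1854, 0.0004], np.float64(-0.006)]
[[0.0077, -0.1953, 0.1421], np.float64(-0.276)]
[[0.0088, -0.1953, 0.2733], np.float64(-0.506)]
```

>>> send_rows --rows '[[[0,-0.05,0],0,1],[[0,-0.1,0],0,0.5],[[0,-0.15,0],0,0.12],[[0,-0.185,0],0,0.12],[[0,-0.195,0.05],-0.1,0.12],[[0.004,-0.195,0.1],-0.2,0.12],[[0.008,-0.195,0.15],-0.3,0.12],[[0.009,-0.195,0.2],-0.4,0.12],[[0.009,-0.195,0.245],-0.506,0.12],[[0.009,-0.195,0.273],-0.506,0.12]]'

```text
time: 8.0
eef_pos: [544.2, 191.6, 279.4]
tool_rot: [-1.572, -0.002, 0.336]
contact_force: [-0.1, -0.7, -0.0]
grip_width: 0.436
```

>>> send_rows --rows '[[[0,0,0],0,0.12],[[0,0,0],0,0.12]]'

```text
time: 8.2
eef_pos: [543.8, 191.9, 278.8]
tool_rot: [-1.572, -0.001, 0.337]
contact_force: [-0.5, -0.2, -0.1]
grip_width: 0.438
```

Run:
```python
from plan import *
from rig import viewer
from h import *
plan([(544,189,280,.33)])
st=status.read_state(); c=viewer.read_camera("wrist"); st=status.read_state(); cv2.imwrite("pics/w9.png",c["img"])
print(w2px(c,[[544,189,211],[536,211,211],[553,168,211],[577,94.5,219]],st))
```

```text
t 8.2 [543.8 191.9 278.8] [-1.572e+00 -1.000e-03  3.370e-01] F [-0.46 -0.21 -0.11] g 0.438 j [ 0.3   0.08  1.92 -0.    1.14 -0.04]
[[-0.0008, -0.0012, -0.0028], np.float64(0.007)]
[[315.50231209 232.55459678]
 [315.01751689 201.21536302]
 [317.66600095 261.71215058]
 [315.7197074  356.8030007 ]]
```

View pics/w9.png

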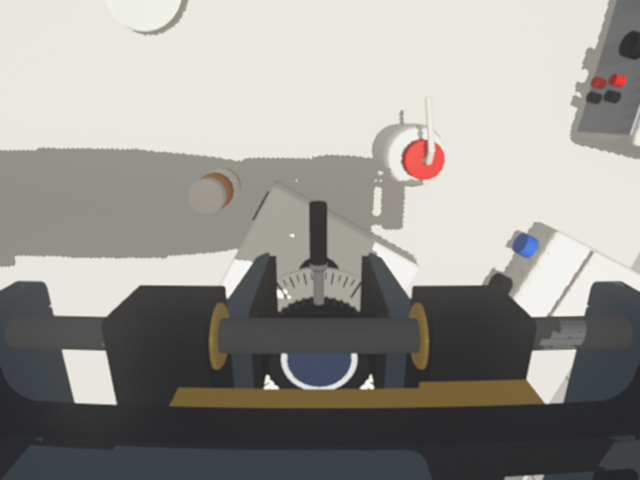

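>>> send_rows --rows '[[[-0.001,0.04,-0.002],0,0.12],[[-0.001,0.08,-0.002],0,0.12],[[-0.001,0.1,-0.002],0,0.12],[[-0.001,0.107,-0.002],0,0.12],[[-0.001,0.107,-0.002],0,0.3],[[-0.001,0.107,-0.002],0,0.5]]'

```text
time: 8.85
eef_pos: [544.4, 188.5, 173.3]
tool_rot: [-1.572, -0.003, 0.335]
contact_force: [0.7, -0.6, 0.9]
grip_width: 0.3
```

Run:
```python
from plan import *
from rig import viewer
from h import *
st=status.read_state(); c=viewer.read_camera("wrist"); cv2.imwrite("pics/w10.png",c["img"])
s=viewer.read_camera("scene"); cv2.imwrite("pics/s10.png",cv2.resize(s["img"][180:340,280:440],None,fx=3.7,fy=3.7,interpolation=cv2.INTER_CUBIC))
plan([])
```

```text
t 8.95 [544.5 188.9 173.5] [-1.572 -0.003  0.336] F [0.2  0.27 0.51] g 0.254 j [ 0.29  0.2   1.99 -0.    0.95 -0.04]
```

View pics/w10.png

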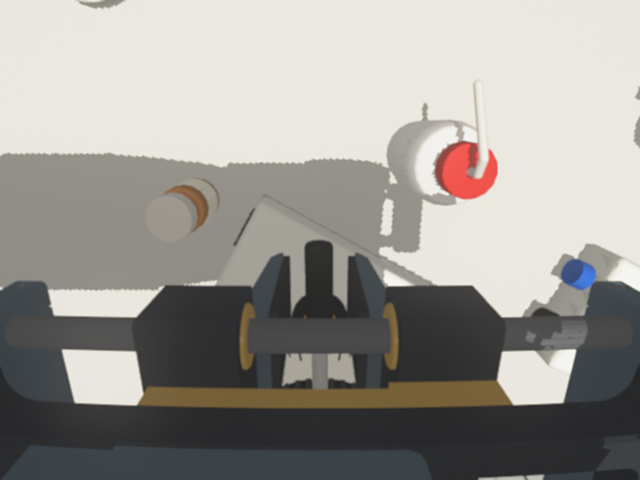

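View pics/s10.png

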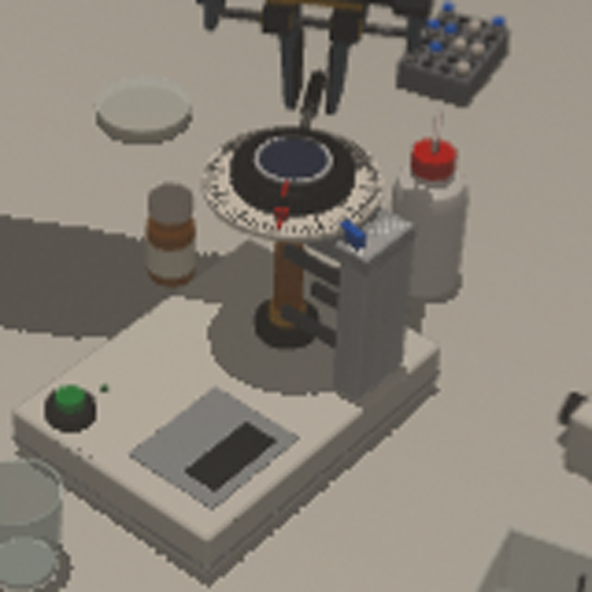

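Run:
```python
from plan import *
pts=[]
for p in (113,117,121,125,129,133,137,141,145):
  a=np.radians(p); pts.append((577+100*np.cos(a),94.5+100*np.sin(a),172,a-np.pi/2))
plan(pts)
```

```text
t 8.95 [544.5 188.9 173.5] [-1.572 -0.003  0.336] F [0.2  0.27 0.51] g 0.254 j [ 0.29  0.2   1.99 -0.    0.95 -0.04]
[[-0.007, 0.0015, -0.0], np.float64(-0.066)]
[[-0.0139, 0.0014, -0.0007], np.float64(-0.136)]
[[-0.0208, 0.0014, -0.0019], np.float64(-0.205)]
[[-0.0276, 0.0014, -0.0036], np.float64(-0.275)]
[[-0.0342, 0.0014, -0.0057], np.float64(-0.345)]
[[-0.0407, 0.0014, -0.0083], np.float64(-0.415)]
[[-0.047, 0.0013, -0.0113], np.float64(-0.485)]
[[-0.0531, 0.0013, -0.0148], np.float64(-0.555)]
[[-0.0589, 0.0013, -0.0187], np.float64(-0.624)]
```

>>> send_rows --rows '[[[-0.007,0.001,0],-0.066,0.58],[[-0.014,0.001,-0.001],-0.136,0.58],[[-0.021,0.001,-0.002],-0.205,0.58],[[-0.0275,0.001,-0.0035],-0.275,0.58],[[-0.034,0.001,-0.0055],-0.345,0.58],[[-0.0405,0.001,-0.008],-0.415,0.58],[[-0.047,0.001,-0.0115],-0.485,0.58],[[-0.053,0.001,-0.015],-0.555,0.58],[[-0.059,0.001,-0.0185],-0.624,0.58],[[-0.059,0.001,-0.0185],-0.624,0.58]]'

```text
time: 9.95
eef_pos: [495.1, 151.8, 173.3]
tool_rot: [-1.575, -0.003, 0.96]
contact_force: [-0.3, -0.3, 0.7]
grip_width: 0.211
```

Run:
```python
from plan import *
from rig import viewer
from h import *
s=viewer.read_camera("scene"); cv2.imwrite("pics/s11.png",cv2.resize(s["img"][200:280,310:420],None,fx=7,fy=7,interpolation=cv2.INTER_CUBIC))
s=viewer.read_camera("top"); cv2.imwrite("pics/t11.png",cv2.resize(s["img"][160:260,220:350],None,fx=6,fy=6,interpolation=cv2.INTER_CUBIC))
plan([])
```

```text
t 10.05 [495.4 152.2 173.1] [-1.574 -0.003  0.957] F [ 0.09  0.37 -0.07] g 0.214 j [ 0.25  0.1   2.11 -0.    0.93 -0.7 ]
```

View pics/s11.png

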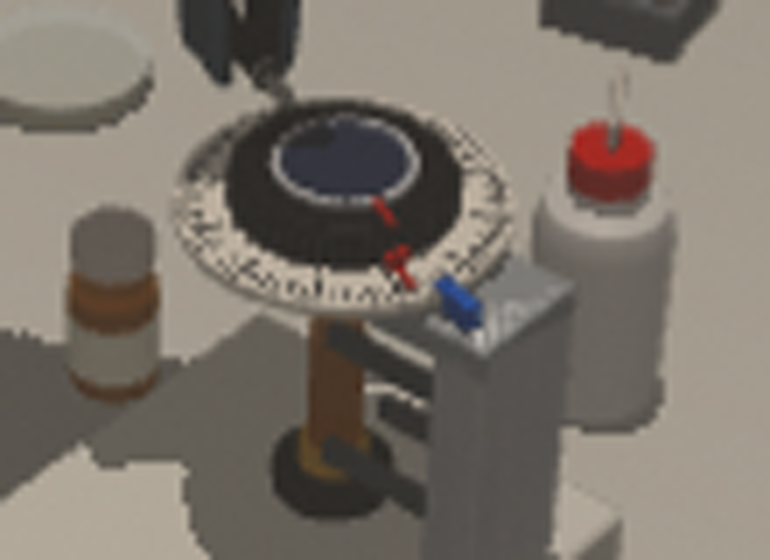

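View pics/t11.png

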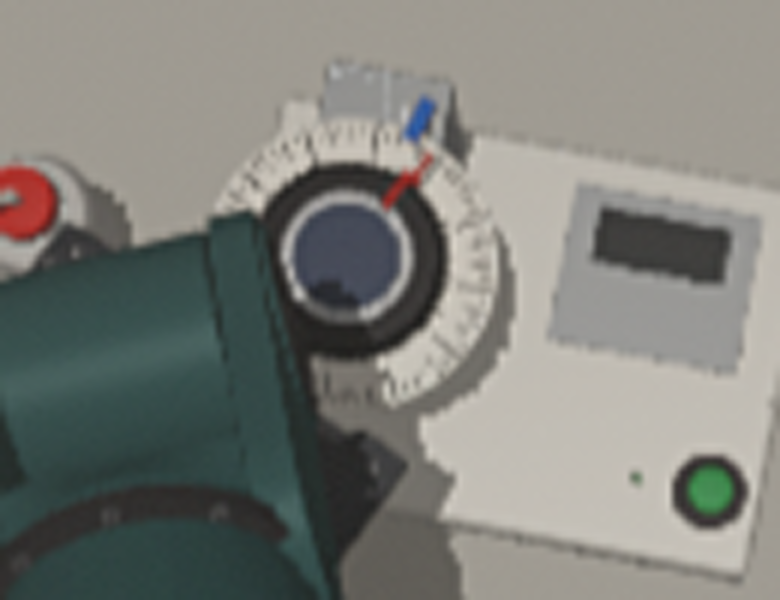

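```bash
cat > meas.py <<'E'
from plan import *
from rig import viewer
from h import *
C=np.array([577,94.5])
def meas(name,C=C):
    st=status.read_state(); s=viewer.read_camera(name); b,g,r=[s["img"][...,i].astype(float) for i in range(3)]
    out={}
    for n,w,rr,z in (("rider",np.clip(b-np.maximum(r,g)-25,0,None),(62,92),203),("ptr",np.clip(r-np.maximum(b,g)-25,0,None),(47,72),203)):
        ctr=w2px(s,[[*C,203]],st)[0]; v,u=np.nonzero(w>0)
        k=np.hypot(u-ctr[0],v-ctr[1])<400
        u,v=u[k],v[k]
        if not len(u): continue
        P=px2w(s,np.c_[u,v],z,st)[:,:2]-C; R_=np.hypot(*P.T); ww=w[v,u]
        k=(R_>rr[0])&(R_<rr[1])&(P[:,0]>0)
        if not k.any(): continue
        m=(P[k]*ww[k,None]).sum(0)/ww[k].sum(); out[n]=(k.sum(),np.hypot(*m).round(1),np.degrees(np.arctan2(m[1],m[0])).round(2))
    print(name,out); return s,st
E
python3 - <<'E'
from meas import *
meas("top");meas("scene")
c=cv2.imread("pics/top0.png");
E
```

```text
top {'rider': (np.int64(19), np.float64(75.2), np.float64(-24.52)), 'ptr': (np.int64(15), np.float64(52.4), np.float64(-34.5))}
scene {'rider': (np.int64(24), np.float64(76.8), np.float64(-24.68)), 'ptr': (np.int64(10), np.float64(54.8), np.float64(-34.63))}
```

Run:
```python
from plan import *
pts=[]
for p in (146,148,150,152,153):
  a=np.radians(p); pts.append((577+100*np.cos(a),94.5+100*np.sin(a),172,a-np.pi/2))
plan(pts)
```

```text
t 10.15 [495.3 152.2 172.7] [-1.574 -0.003  0.958] F [0.4  0.74 0.62] g 0.21 j [ 0.25  0.1   2.11 -0.    0.93 -0.7 ]
[[-0.0022, 0.0007, -0.0], np.float64(-0.019)]
[[-0.0057, 0.0007, -0.0001], np.float64(-0.054)]
[[-0.0092, 0.0007, -0.0004], np.float64(-0.089)]
[[-0.0126, 0.0007, -0.0008], np.float64(-0.124)]
[[-0.0144, 0.0007, -0.001], np.float64(-0.142)]
```

>>> send_rows --rows '[[[-0.002,0,0],-0.02,0.58],[[-0.0055,0,0],-0.054,0.58],[[-0.009,0,0],-0.089,0.58],[[-0.0125,0,-0.001],-0.124,0.58],[[-0.0145,0,-0.001],-0.142,0.58],[[-0.0145,0,-0.001],-0.142,0.58],[[-0.0145,0,-0.001],-0.142,0.58]]'

```text
time: 10.85
eef_pos: [487.8, 139.8, 172.7]
tool_rot: [-1.574, -0.002, 1.099]
contact_force: [-0.4, 0.7, -0.6]
grip_width: 0.206
```

Run:
```python
from meas import *
meas("top");meas("scene")
plan([])
```

```text
top {'rider': (np.int64(18), np.float64(75.1), np.float64(-24.53)), 'ptr': (np.int64(15), np.float64(52.9), np.float64(-26.93))}
scene {'rider': (np.int64(22), np.float64(76.7), np.float64(-24.63)), 'ptr': (np.int64(11), np.float64(54.4), np.float64(-26.5))}
t 10.95 [487.8 139.9 172.7] [-1.574 -0.002  1.1  ] F [ 0.1  -0.14  0.28] g 0.211 j [ 0.23  0.09  2.13 -0.    0.92 -0.87]
```

>>> send_rows --rows '[[[-0.002,0,0],-0.018,0.58],[[-0.0037,0,0],-0.037,0.58],[[-0.0037,0,0],-0.037,0.58],[[-0.0037,0,0],-0.037,0.58]]'

```text
time: 11.35
eef_pos: [486.1, 136.5, 172.6]
tool_rot: [-1.574, -0.002, 1.136]
contact_force: [-0.3, 0.5, 0.5]
grip_width: 0.211
```

Run:
```python
from meas import *
for i in range(2): meas("top");meas("scene")
plan([])
```

```text
top {'rider': (np.int64(19), np.float64(75.0), np.float64(-24.53)), 'ptr': (np.int64(15), np.float64(53.0), np.float64(-24.92))}
scene {'rider': (np.int64(22), np.float64(76.5), np.float64(-24.68)), 'ptr': (np.int64(11), np.float64(55.5), np.float64(-24.46))}
top {'rider': (np.int64(19), np.float64(75.1), np.float64(-24.51)), 'ptr': (np.int64(15), np.float64(53.0), np.float64(-24.93))}
scene {'rider': (np.int64(22), np.float64(76.5), np.float64(-24.67)), 'ptr': (np.int64(11), np.float64(55.5), np.float64(-24.43))}
t 11.55 [486.1 136.6 172.6] [-1.574 -0.002  1.137] F [-0.22  0.23 -1.03] g 0.206 j [ 0.23  0.08  2.13 -0.    0.92 -0.91]
```

>>> send_rows --rows '[[[0,0,0],0,0.4],[[0,0,0],0,0.2],[[0,0,0],0,0.12],[[0,0,0],0,0.12],[[0,-0.03,0],0,0.12],[[0,-0.07,0],0,0.12],[[0,-0.12,0],0,0.12],[[0,-0.15,0],0,0.12],[[0,-0.15,0],0,0.12]]'

```text
time: 12.45
eef_pos: [487.5, 137.0, 327.3]
tool_rot: [-1.58, -0.006, 1.137]
contact_force: [-0.4, 1.5, -0.7]
grip_width: 0.441
```

Run:
```python
from meas import *
meas("top");meas("scene")
plan([(650,20,320,.3)])
```

```text
top {'rider': (np.int64(19), np.float64(75.1), np.float64(-24.52)), 'ptr': (np.int64(15), np.float64(53.0), np.float64(-24.93))}
scene {'rider': (np.int64(17), np.float64(76.3), np.float64(-24.6)), 'ptr': (np.int64(11), np.float64(55.5), np.float64(-24.43))}
t 12.55 [485.5 136.5 322.7] [-1.575 -0.002  1.137] F [-0.36 -0.07 -0.35] g 0.439 j [ 0.23 -0.09  2.01 -0.    1.22 -0.91]
[[-0.0365, 0.0034, -0.1982], np.float64(0.837)]
```

>>> send_rows --rows '[[[-0.008,0,-0.04],0.14,0.12],[[-0.016,0,-0.08],0.28,0.12],[[-0.024,0,-0.12],0.42,0.12],[[-0.03,0,-0.16],0.56,0.12],[[-0.036,0.003,-0.198],0.7,0.12],[[-0.036,0.003,-0.198],0.837,0.12],[[-0.036,0.003,-0.198],0.837,0.12],[[-0.036,0.003,-0.198],0.837,0.12],[[-0.036,0.003,-0.198],0.837,0.12]]'

```text
time: 13.45
eef_pos: [649.4, 21.0, 319.9]
tool_rot: [-1.571, -0.004, 0.303]
contact_force: [-0.5, 0.5, 0.3]
grip_width: 0.441
```

Run:
```python
from meas import *
plan([])
s,st=meas("wrist")
cv2.imwrite("pics/w12.png",s["img"])
ctr=w2px(s,[[577,94.5,219],[577,94.5,200],[640,66,203]],st);print(ctr)
```

```text
t 13.45 [649.4  21.  319.9] [-1.571 -0.004  0.303] F [-0.54  0.5   0.29] g 0.441 j [-0.    0.17  1.74  0.    1.22 -0.31]
wrist {'rider': (np.int64(231), np.float64(77.5), np.float64(-23.48)), 'ptr': (np.int64(181), np.float64(54.0), np.float64(-24.94))}
[[253.4372852  101.07792719]
 [257.21549332 102.16615801]
 [321.48205551 160.03984841]]
```

View pics/w12.png

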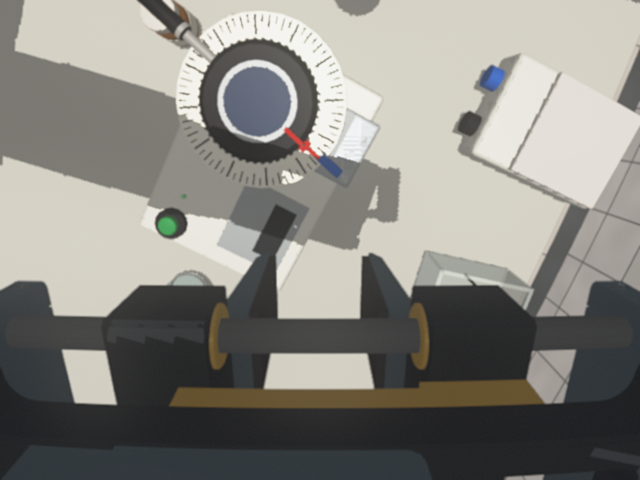

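Run:
```python
from meas import *
s,st=meas("wrist"); im=s["img"]; hsv=cv2.cvtColor(im,cv2.COLOR_BGR2HSV)
def fit(mask,z,nm):
    n,l,t,ce=cv2.connectedComponentsWithStats(mask); i=l[100,257] if l[100,257] else 1+np.argmax(t[1:,4])
    cs,_=cv2.findContours((l==i).astype(np.uint8),cv2.RETR_EXTERNAL,cv2.CHAIN_APPROX_NONE)
    P=px2w(s,max(cs,key=len).reshape(-1,2),z,st)[:,:2]
    A=np.c_[2*P,np.ones(len(P))]; x=np.linalg.lstsq(A,(P**2).sum(1),rcond=None)[0]; r=np.sqrt(x[2]+x[0]**2+x[1]**2)
    res=np.hypot(*(P-x[:2]).T)-r
    k=abs(res)<1.5; x=np.linalg.lstsq(A[k],(P[k]**2).sum(1),rcond=None)[0]; r=np.sqrt(x[2]+x[0]**2+x[1]**2)
    print(nm,x[:2],r,res.std()); return x[:2]
b,g,r=cv2.split(im.astype(int))
win=((b-r>15)&(b<150)).astype(np.uint8); 
C1=fit(win,219,"window")
dark=(im.max(2)<70).astype(np.uint8); 
roi=np.zeros_like(dark); cv2.circle(roi,(257,100),64,1,-1); dark=cv2.morphologyEx((dark|win)*roi,cv2.MORPH_OPEN,np.ones((5,5),np.uint8))
C2=fit(dark,219,"ring")
for C_ in (C1,C2): meas("wrist",C_)
z=im[0:200,160:360]; cv2.imwrite("pics/w13.png",cv2.resize(z,None,fx=3,fy=3,interpolation=cv2.INTER_CUBIC))
z=im[115:185,270:350]; cv2.imwrite("pics/w14.png",cv2.resize(z,None,fx=8,fy=8,interpolation=cv2.INTER_CUBIC))
```

```text
wrist {'rider': (np.int64(231), np.float64(77.5), np.float64(-23.48)), 'ptr': (np.int64(185), np.float64(54.0), np.float64(-24.99))}
window [579.45094651  94.67651046] 24.490449150003464 0.21410788607194375
ring [579.45094651  94.67651046] 24.490449150003464 0.21410788607194375
wrist {'rider': (np.int64(233), np.float64(75.4), np.float64(-24.34)), 'ptr': (np.int64(155), np.float64(52.8), np.float64(-26.13))}
wrist {'rider': (np.int64(231), np.float64(75.3), np.float64(-24.34)), 'ptr': (np.int64(158), np.float64(52.6), np.float64(-26.27))}
```

View pics/w13.png

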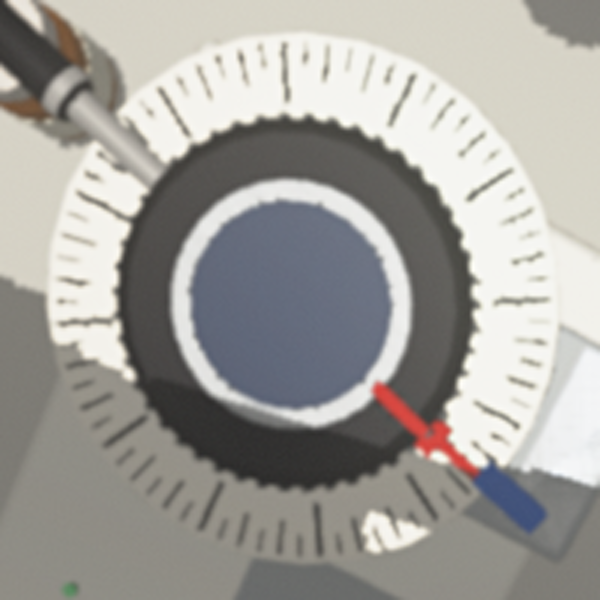

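View pics/w14.png

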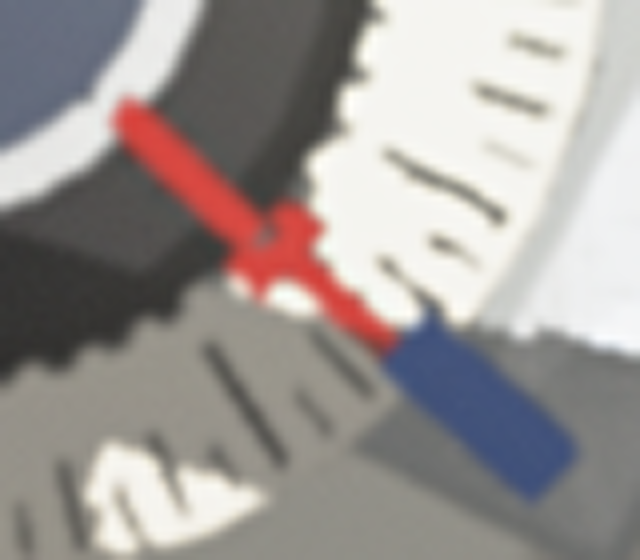

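```bash
cat > fine.py <<'E'
from meas import *
def fine(s,st):
    im=s["img"]; b,g,r=[im[...,i].astype(float) for i in range(3)]
    def pts(w):
        v,u=np.nonzero(w>0); return np.c_[u,v],w[v,u]
    C0=np.array([578.5,94.5])
    c0=w2px(s,[[*C0,219]],st)[0]
    win=((b-r>15)&(b<150)).astype(np.uint8); n,l,t,ce=cv2.connectedComponentsWithStats(win); i=l[int(c0[1]),int(c0[0])]
    uv=np.argwhere(l==i)[:,::-1]; e=cv2.fitEllipse(cv2.findContours((l==i).astype(np.uint8),0,1)[0][0])
    Cw=px2w(s,[e[0]],219,st)[0,:2]; print("C",Cw,"axes",e[1])
    for z in (203,):
        out={}
        for n,w,a,bb in (("rider",np.clip(b-np.maximum(r,g)-30,0,60),60,95),("ptr",np.clip(r-np.maximum(b,g)-40,0,80),54,68),("ptrin",np.clip(r-np.maximum(b,g)-40,0,80),28,44)):
            uv,ww=pts(w); P=px2w(s,uv,z if n!="ptrin" else 219.5,st)[:,:2]-Cw; rr=np.hypot(*P.T); an=np.degrees(np.arctan2(P[:,1],P[:,0])); k=(rr>a)&(rr<bb)&(abs(an+25)<25); P=P[k];ww=ww[k]
            m=(P*ww[:,None]).sum(0)/ww.sum(); D=P-m; ev,V=np.linalg.eigh((D*ww[:,None]).T@D); d=V[:,1]*np.sign(V[0,1])
            off=d[0]*(-m[1])-d[1]*(-m[0])
            print(n,len(P),"r",np.hypot(*m).round(2),"ang",np.degrees(np.arctan2(m[1],m[0])).round(2),"axisdir",np.degrees(np.arctan2(d[1],d[0])).round(2),"axis misses C by",off.round(2),"rrange",np.percentile(np.hypot(*P.T),[2,98]).round(1))
E
python3 - <<'E'
from fine import *
st=status.read_state(); s=viewer.read_camera("wrist"); fine(s,st)
plan([])
plan([(649,21,250,.3)])
E
```

```text
C [579.40954711  95.17493898] axes (64.18400573730469, 67.5904312133789)
rider 206 r 75.45 ang -24.65 axisdir -24.34 axis misses C by 0.42 rrange [65.5 85.2]
ptr 53 r 58.55 ang -26.31 axisdir -22.46 axis misses C by 3.93 rrange [54.4 63.6]
ptrin 125 r 36.82 ang -26.54 axisdir -26.75 axis misses C by -0.13 rrange [29.2 43.7]
t 13.7 [649.9  20.9 320.6] [-1.572 -0.005  0.301] F [ 0.01 -0.23  0.51] g 0.442 j [-0.    0.17  1.74  0.    1.22 -0.3 ]
t 13.7 [649.9  20.9 320.6] [-1.572 -0.005  0.301] F [ 0.01 -0.23  0.51] g 0.442 j [-0.    0.17  1.74  0.    1.22 -0.3 ]
[[-0.0011, 0.0706, 0.0005], np.float64(0.001)]
```

>>> send_rows --rows '[[[-0.01,0.03,-0.02],0,0.12],[[-0.01,0.06,-0.02],0,0.12],[[-0.01,0.06,-0.02],0,0.12],[[-0.01,0.06,-0.02],0,0.12],[[-0.01,0.06,-0.02],0,0.12]]'

```text
time: 14.2
eef_pos: [647.5, -0.9, 262.5]
tool_rot: [-1.573, -0.007, 0.301]
contact_force: [-0.4, -0.3, 0.7]
grip_width: 0.438
```

Run:
```python
from fine import *
st=status.read_state(); s=viewer.read_camera("wrist"); fine(s,st); st=status.read_state(); s=viewer.read_camera("wrist"); fine(s,st)
print(w2px(s,[[640,66,203]],st)); plan([])
cv2.imwrite("pics/w15.png",cv2.resize(s["img"][0:220,200:420],None,fx=2.7,fy=2.7,interpolation=cv2.INTER_CUBIC))
```

```text
C [579.34803454  95.44205642] axes (82.26325225830078, 87.77677154541016)
rider 378 r 75.59 ang -24.92 axisdir -24.34 axis misses C by 0.76 rrange [65.3 85.9]
ptr 84 r 59.17 ang -26.52 axisdir -25.78 axis misses C by 0.76 rrange [54.2 64.4]
ptrin 192 r 36.45 ang -26.77 axisdir -26.42 axis misses C by 0.23 rrange [28.9 43.6]
C [579.36327818  95.44010799] axes (82.22844696044922, 87.8369140625)
rider 376 r 75.47 ang -24.92 axisdir -24.33 axis misses C by 0.78 rrange [65.3 85.9]
ptr 83 r 59.14 ang -26.51 axisdir -26.11 axis misses C by 0.42 rrange [54.2 64.4]
ptrin 193 r 36.41 ang -26.74 axisdir -26.24 axis misses C by 0.32 rrange [28.9 43.6]
[[334.57543235 137.86260372]]
t 14.3 [647.4  -0.9 262.3] [-1.573 -0.007  0.301] F [-0.52  0.44 -0.42] g 0.441 j [-0.04  0.21  1.8   0.    1.12 -0.34]
```

View pics/w15.png

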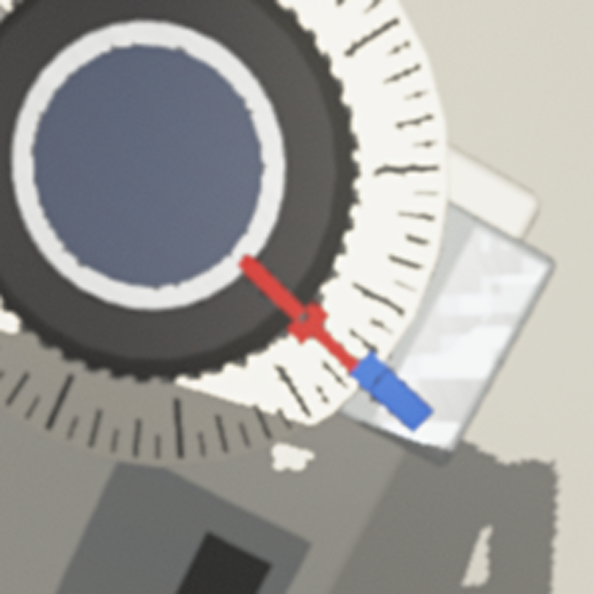

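Run:
```python
from fine import *
plan([(649,21,320,.3),(486.1,136.5,320,1.137)])
```

```text
t 14.3 [647.4  -0.9 262.3] [-1.573 -0.007  0.301] F [-0.52  0.44 -0.42] g 0.441 j [-0.04  0.21  1.8   0.    1.12 -0.34]
[[0.0085, -0.0577, 0.0204], np.float64(0.001)]
[[-0.1128, -0.0588, 0.179], np.float64(-0.836)]
```

>>> send_rows --rows '[[[0,-0.03,0.01],0,0.12],[[0,-0.058,0.02],0,0.12],[[-0.02,-0.058,0.05],-0.14,0.12],[[-0.04,-0.058,0.08],-0.28,0.12],[[-0.06,-0.058,0.11],-0.42,0.12],[[-0.08,-0.058,0.14],-0.56,0.12],[[-0.1,-0.058,0.165],-0.7,0.12],[[-0.113,-0.058,0.179],-0.836,0.12],[[-0.113,-0.058,0.179],-0.836,0.12],[[-0.113,-0.058,0.179],-0.836,0.12]]'

```text
time: 15.3
eef_pos: [486.5, 136.6, 320.1]
tool_rot: [-1.579, -0.004, 1.135]
contact_force: [-0.1, 0.4, 0.6]
grip_width: 0.441
```

Run:
```python
from fine import *
plan([(486.1,136.5,172.6,1.137)])
s=viewer.read_camera("wrist");cv2.imwrite("pics/w16.png",s["img"])
```

```text
t 15.3 [486.5 136.6 320.1] [-1.579 -0.004  1.135] F [-0.1   0.37  0.59] g 0.441 j [ 0.23 -0.09  2.01 -0.    1.21 -0.91]
[[-0.0009, 0.1475, 0.0015], np.float64(-0.002)]
```

View pics/w16.png

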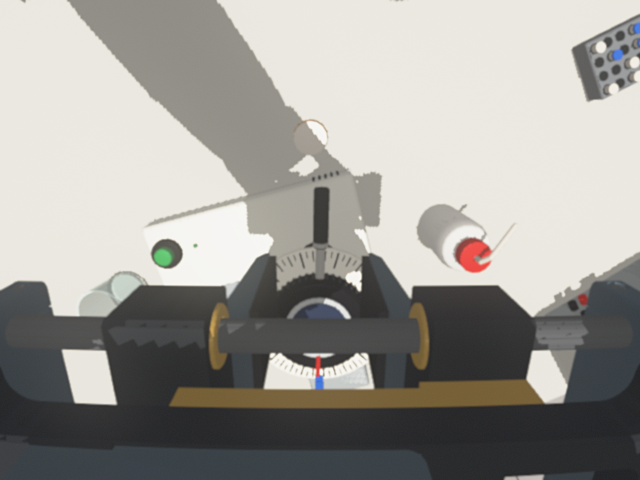

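>>> send_rows --rows '[[[0,0.04,0.001],0,0.12],[[-0.001,0.08,0.001],0,0.12],[[-0.001,0.12,0.001],0,0.12],[[-0.001,0.147,0.001],0,0.12],[[-0.001,0.147,0.001],0,0.12],[[-0.001,0.147,0.001],0,0.3],[[-0.001,0.147,0.001],0,0.45],[[-0.001,0.147,0.001],0,0.58],[[-0.001,0.147,0.001],0,0.58],[[-0.001,0.147,0.001],0,0.58]]'

```text
time: 16.35
eef_pos: [487.0, 136.0, 173.6]
tool_rot: [-1.579, -0.005, 1.134]
contact_force: [0.5, -0.2, 0.2]
grip_width: 0.213
```

Run:
```python
from fine import *
plan([])
meas("top")
a=np.radians(24.6)
M=R.from_euler('z',1.75,degrees=True).as_matrix()
st=status.read_state(); p=st["eef_pos"]; c=np.array([578.5,95,p[2]]); q=c+M@(p-c)
plan([(*q,st["tool_rot"][2]+np.radians(1.75))])
```

```text
t 16.35 [487.  136.  173.6] [-1.579 -0.005  1.134] F [ 0.55 -0.18  0.2 ] g 0.213 j [ 0.23  0.08  2.13 -0.    0.92 -0.91]
top {'rider': (np.int64(19), np.float64(75.1), np.float64(-24.52)), 'ptr': (np.int64(15), np.float64(53.0), np.float64(-24.92))}
t 16.4 [486.9 136.  173.4] [-1.579 -0.005  1.134] F [-0.19  0.55  0.6 ] g 0.215 j [ 0.23  0.08  2.13 -0.    0.92 -0.91]
[[-0.0031, -0.0, -0.0001], np.float64(-0.031)]
```

>>> send_rows --rows '[[[-0.001,0,0],-0.01,0.58],[[-0.002,0,0],-0.02,0.58],[[-0.003,0,0],-0.03,0.58],[[-0.003,0,0],-0.03,0.58],[[-0.003,0,0],-0.03,0.58]]'

```text
time: 16.9
eef_pos: [485.6, 133.2, 173.3]
tool_rot: [-1.579, -0.004, 1.164]
contact_force: [0.2, -0.2, -0.4]
grip_width: 0.21
```

Run:
```python
from fine import *
plan([])
meas("top");meas("scene")
```

```text
t 16.9 [485.6 133.2 173.3] [-1.579 -0.004  1.164] F [ 0.2  -0.19 -0.37] g 0.21 j [ 0.22  0.07  2.14 -0.    0.92 -0.94]
top {'rider': (np.int64(19), np.float64(75.2), np.float64(-24.55)), 'ptr': (np.int64(12), np.float64(52.0), np.float64(-22.81))}
scene {'rider': (np.int64(23), np.float64(76.5), np.float64(-24.72)), 'ptr': (np.int64(10), np.float64(54.6), np.float64(-22.53))}
```

>>> send_rows --rows '[[[0,0,0],0,0.4],[[0,0,0],0,0.2],[[0,0,0],0,0.12],[[0,0,0],0,0.12],[[0,-0.03,0],0,0.12],[[0,-0.07,0],0,0.12],[[0,-0.12,0],0,0.12],[[0,-0.15,0],0,0.12],[[0,-0.15,0],0,0.12]]'

```text
time: 17.9
eef_pos: [486.1, 133.6, 327.9]
tool_rot: [-1.585, -0.008, 1.164]
contact_force: [0.7, -0.3, 0.2]
grip_width: 0.443
```

>>> send_rows --rows '[[[-0.008,0,-0.04],0.14,0.12],[[-0.016,0,-0.08],0.28,0.12],[[-0.024,0,-0.12],0.42,0.12],[[-0.03,0,-0.16],0.56,0.12],[[-0.036,0.003,-0.198],0.7,0.12],[[-0.036,0.003,-0.205],0.837,0.12],[[-0.036,0.03,-0.205],0.837,0.12],[[-0.036,0.06,-0.205],0.837,0.12],[[-0.036,0.06,-0.205],0.837,0.12],[[-0.036,0.06,-0.205],0.837,0.12]]'

```text
time: 18.9
eef_pos: [660.8, 19.6, 270.1]
tool_rot: [-1.573, -0.014, 0.327]
contact_force: [-0.5, -0.5, -0.1]
grip_width: 0.439
```

Run:
```python
from fine import *
plan([])
st=status.read_state(); s=viewer.read_camera("wrist"); fine(s,st); st=status.read_state(); s=viewer.read_camera("wrist"); fine(s,st)
print(w2px(s,[[640,66,203]],st))
cv2.imwrite("pics/w17.png",cv2.resize(s["img"][0:220,200:420],None,fx=2.7,fy=2.7,interpolation=cv2.INTER_CUBIC))
```

```text
t 18.9 [660.8  19.6 270.1] [-1.573 -0.014  0.327] F [-0.51 -0.49 -0.06] g 0.439 j [-0.01  0.22  1.77  0.    1.13 -0.33]
C [579.29856289  95.25574138] axes (78.25499725341797, 82.97640228271484)
rider 312 r 73.68 ang -24.37 axisdir -28.3 axis misses C by -5.05 rrange [65.4 85.6]
ptr 82 r 59.18 ang -24.6 axisdir -25.31 axis misses C by -0.73 rrange [54.4 64. ]
ptrin 180 r 36.6 ang -24.82 axisdir -23.79 axis misses C by 0.66 rrange [29.  43.7]
C [579.33325806  95.26937554] axes (77.81045532226562, 82.65552520751953)
rider 318 r 72.98 ang -24.21 axisdir -30.01 axis misses C by -7.38 rrange [65.3 85.5]
ptr 80 r 59.09 ang -24.63 axisdir -24.91 axis misses C by -0.29 rrange [54.1 64.2]
ptrin 180 r 36.57 ang -24.93 axisdir -24.15 axis misses C by 0.49 rrange [28.9 43.7]
[[306.90429954 159.54682473]]
```

View pics/w17.png

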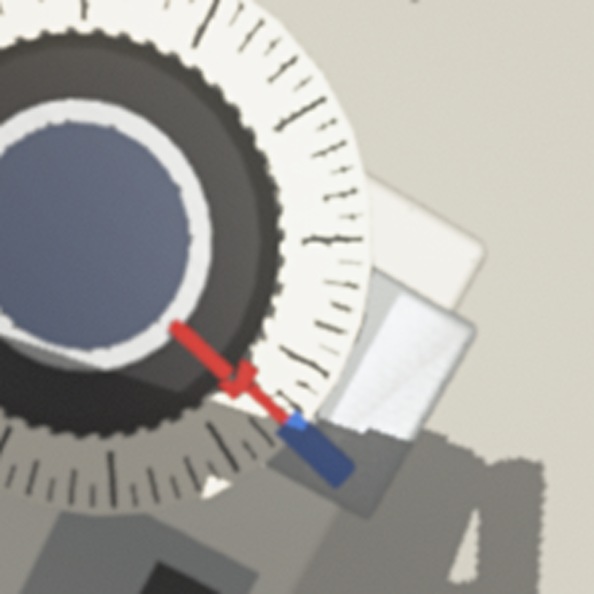

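```bash
sed -e 's/np.clip(b-np.maximum(r,g)-30,0,60)/(b-np.maximum(r,g)>22)*1.0/' fine.py > fine2.py
python3 - <<'E'
from fine2 import *
st=status.read_state(); s=viewer.read_camera("wrist"); fine(s,st)
cv2.imwrite("pics/w18.png",cv2.resize(s["img"][105:195,250:350],None,fx=6,fy=6,interpolation=cv2.INTER_CUBIC))
t=viewer.read_camera("top"); cv2.imwrite("pics/t18.png",t["img"])
E
```

```text
C [579.32049238  95.22400007] axes (77.7897720336914, 82.49110412597656)
rider 349 r 75.31 ang -24.62 axisdir -24.54 axis misses C by 0.09 rrange [65.2 85.6]
ptr 79 r 59.07 ang -24.61 axisdir -25.37 axis misses C by -0.79 rrange [54.4 64.1]
ptrin 177 r 36.58 ang -24.84 axisdir -23.76 axis misses C by 0.69 rrange [29.1 43.8]
```

View pics/w18.png

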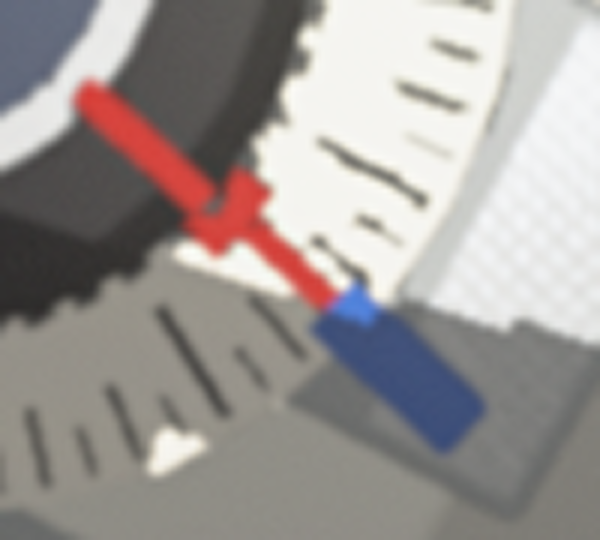

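View pics/t18.png

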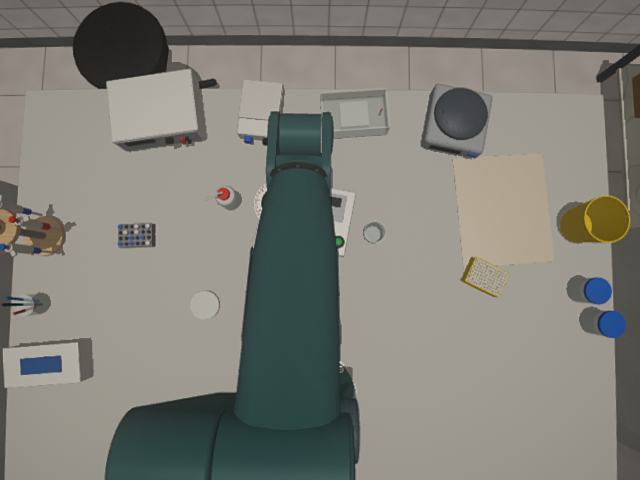

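>>> send_rows --rows '[[[0,-0.05,0],0,0.12],[[0,-0.1,0],0,0.12],[[0,-0.12,0],0,0.12],[[0,-0.12,-0.05],0,0.12],[[0,-0.12,-0.1],0,0.12],[[0,-0.12,-0.15],0,0.12],[[0,-0.12,-0.2],0,0.12],[[0,-0.12,-0.25],0,0.12],[[0,-0.12,-0.25],0,0.12],[[0,-0.12,-0.25],0,0.12]]'

```text
time: 20.1
eef_pos: [740.0, -218.3, 393.4]
tool_rot: [-1.575, -0.018, 0.326]
contact_force: [0.5, 0.3, -0.1]
grip_width: 0.44
```

Run:
```python
from fine2 import *
plan([])
s,_=meas("top",np.array([577,94.5])); cv2.imwrite("pics/t19.png",cv2.resize(s["img"][160:280,200:400],None,fx=4,fy=4,interpolation=cv2.INTER_CUBIC))
```

```text
t 20.1 [ 740.  -218.3  393.4] [-1.575 -0.018  0.326] F [ 0.49  0.34 -0.06] g 0.44 j [-0.32  0.33  1.42  0.01  1.38 -0.65]
top {'rider': (np.int64(19), np.float64(75.2), np.float64(-24.55)), 'ptr': (np.int64(12), np.float64(52.1), np.float64(-22.83))}
```

View pics/t19.png

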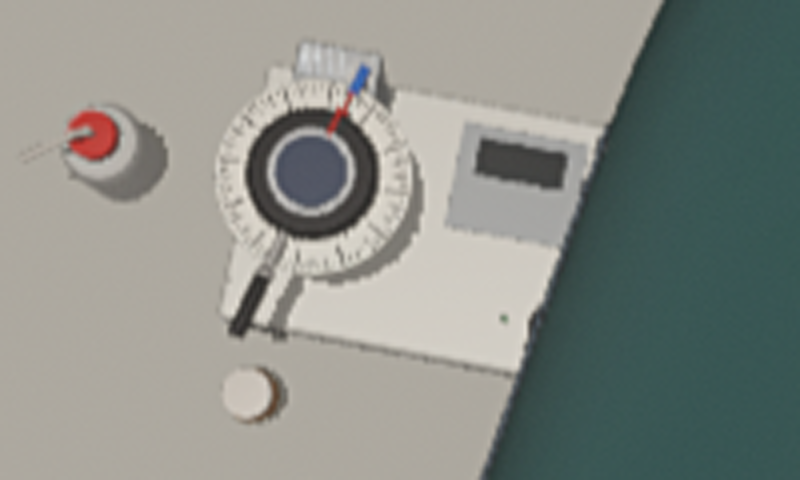

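Run:
```python
from fine2 import *
for n in ("top","scene"):
    s=viewer.read_camera(n)
    try: fine(s,None)
    except Exception as e: print(n,e)
s=viewer.read_camera("scene"); cv2.imwrite("pics/s20.png",cv2.resize(s["img"][180:340,260:440],None,fx=3.7,fy=3.7,interpolation=cv2.INTER_CUBIC))
```

```text
C [577.74739083  95.0163625 ] axes (15.476072311401367, 15.89977741241455)
rider 20 r 73.92 ang -24.94 axisdir -24.67 axis misses C by 0.34 rrange [65.3 83.8]
ptr 4 r 59.51 ang -24.19 axisdir -25.36 axis misses C by -1.22 rrange [56.6 62.6]
ptrin 10 r 37.54 ang -24.89 axisdir -23.51 axis misses C by 0.91 rrange [29.4 43.5]
scene OpenCV(4.12.0) /io/opencv/modules/imgproc/src/shapedescr.cpp:361: error: (-201:Incorrect size of input array) There should be at least 5 points to fit the ellipse in function 'fitEllipseNoDirect'
```

View pics/s20.png

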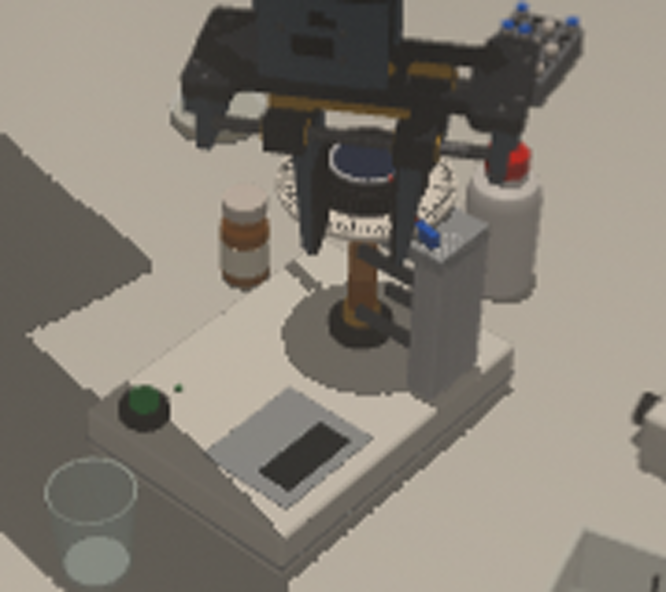

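```bash
python3 -c "
from rig import ctrl
print(ctrl.close_job())"
```

```text
the job is handed in; nothing more can be done
None
```

I pressed the lamp button and let it spring back. Then I pushed the analyser lever round until the red pointer stood in line with the blue rider, and handed the job in at about 20 s. The arm finished well clear of everything.

**Button:** it went down with spring force up to about 4 N, then hit a hard stop. I read the stop as fully down from the force and travel alone. The press peaked at about 30 N, more than it needed but under the 40 N limit. Pictures afterwards show the button up again. The polarimeter looked unmoved after the press and again in the final top view.

**Fingertips:** they sit about 27 mm above the TCP the state reports, so I found contact by force and set the lever height to match.

**Alignment:** my first setting looked right in rough top and scene measurements, but a close wrist picture showed the pointer about 1.7° short, so I pushed it again.
- **Wrist camera, close up:** rider at -24.6°, pointer between -24.6° and -24.8° (angles in world axes).
- **Top camera, with the ring centre refitted:** rider at -24.9°, inner part of the pointer at -24.9°.
- **What disagreed:** the outer part of the pointer read -24.2° in that same top picture, from only 4 pixels. The rougher top and scene measurements put the pointer about 2° past the rider. I trusted the wrist view because the rough ones mix the pointer's two heights and use a less accurate centre.

The rider's angle did not change in any view. The bystanders I could see in the final pictures looked unmoved, and the robot was touching nothing at the end.

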